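# Unclip the sample cases from the shaker and stack them for transport

### The arm

A 7-joint arm with a two-finger parallel gripper is mounted at the origin on the work surface. World frame = base frame: x ahead of the robot, y to its left, z up, the work surface at z = 0. Lengths are in m, angles in rad, forces in N, time in s.
With the tool pointing down it reaches from about 0.4 to 0.85 m from the base axis. Payload 4.5 kg.
Tool frame: the origin (TCP) lies between the finger pads; the fingertips stand r.tip_reach ahead of it and the grasp point (between the pads) lies 3 mm ahead of it (r.tip_reach is the distance from the TCP to the fingertips, in m); z points along the fingers, y is the line along which they close (so a half turn about z gives the same grasp; the last joint's range is limited). The gripper opens to 88 mm and grips with 3 to 60 N. Pads are 18 mm wide; open, the fingers measure 123 mm over their backs; the gripper's body (75 mm by 187 mm) begins 45 mm behind the grasp point.
Start: joints at [1.322, 0.689, -0.195, 1.565, 0.157, 0.902, -0.215], TCP at [0.174, -0.6, 0.261] pointing down, gripper open.
Joint ranges: [-3.01, 3.01], [-0.46, 2.08], [-1.47, 1.51], [0.13, 2.56], [-1, 4.14], [0.04, 2.09], [-2.66, 2.66]. Speed limits (rad/s): [2.57, 2.57, 3.14, 3.14, 3.14, 3.14, 3.14].

### API

Orientations are given as a unit quaternion [x, y, z, w].
In Python, from plant import r gives the robot as it stands.
- The arm moves only by the tool step_arm, never from a script. Its argument "motion" is a list of rows, each an object with "dp": the shift along the tool's x, y, z in mm, a list of three; "twist": the turn, a rotation vector about the tool's x, y, z in rad, a list of three; "hand": the opening, from -1 (shut) to 1 (fully open). In form: [{"dp": [dx, dy, dz], "twist": [rx, ry, rz], "hand": hand}, ...]. A call has 1 to 5 rows; each row is the pose to reach, as a shift and turn from the pose commanded when the call began, along the tool's axes at that moment; what a row does not reach only later rows make up. A row lasts 1/8 s, in which the tool goes at most 62.5 mm and 10.7 degrees, less where a joint would pass 70% of its speed; a pose out of reach is approached as far as the arm can. A call with a gripper value outside its range is refused whole. The fingers move at their own pace and stop on an object; "force" is the grip in N (left out, the last holds). Time passes only in rows, so rows that repeat a pose let the fingers close. It gives the time, the measured TCP pose, the force, the opening and the grip force at its end, in the units of the state.
- r.get_state(): the state, without advancing time (a new reading comes with each control period).
- r.snapshot(name): name is "scene" or "top" or "wrist"; returns a dict with "pixels" (400x640x3 uint8, red, green, blue), "depth" (400x640 float32, m along the optical axis (not along the pixel's ray), 0 where there is no reading), "fx", "fy", "cx", "cy" (pixels), "D" ([k1, k2, p1, p2, k3] as OpenCV has them; the pictures are not rectified), "xyz" and "orientation" of the camera in the world; the wrist camera has in their place "mount" (4x4, takes a point from camera to tool coordinates, whose origin is the TCP and whose axes are the flange's). Camera axes: x right, y down, z forward; pixel columns grow to the right and rows downward; lengths in m; the calibration is good to about 2 mm. A picture is of the moment at which its call begins: read the wrist's pose just before it.
- r.finish_job(): hands the job in; it is judged then, once.
Trained networks look in the newest picture that a camera, given by its name, has taken for a name from the list of things; names that differ only in an ending like _2 or _b are one class to them, and where a whole thing is asked for, a point or a joint stands for the part that bears it (a point fixed in the world has none). Each returns a list of dicts, best first, with "score" (0 to 1); they miss things now and then, are a little off and sometimes report something else, mostly with a low value. They report only what shows in the picture. A call takes as long as a camera call.
- r.search_frame(camera, thing): "at" ([x, y, z] in m, in the coordinates of the camera as it stood for that picture, good to about 4 mm: the middle of the surface that is visible of it).
The state is a dict: "clock": time; "q": joint angles; "qd": joint speeds; "joint_torque": joint torques, N m; "tool_pos": TCP position; "eef_rot": TCP orientation; "contact_force": force on the tool from outside, world axes, zero at the start; "moment": the same for the moment, N m; "opening": opening from 0.0 (shut) to 1.0 (fully open); "finger_force": force on a finger pad.
Only numpy, scipy, OpenCV 4.12 (cv2) and the standard library are available. Lean on these libraries where they do the work, as an engineer would, in place of code of your own. Each camera call takes 0.05 s, during which the arm holds its last target. There are 200 camera calls.

### The job

The shaking run is over: first switch the bench shaker off by pushing its toggle lever fully over, from the robot's side towards the rail. Then take the grey cover off the dark steel carrier plate and set it aside on the bench. Lift every sample case that is there off the clip rail against its sprung roller catches, and stack them all squarely in one column on the middle of the carrier plate, lengthwise along the plate, with the deep cases below the shallow ones. Last of all set the cover squarely on top of the column, and leave it all standing, with the bottle, the beaker and the jar nearby left undisturbed.

Things in the scene. Friction and masses are not known exactly. Their poses are not given: they have to be found in the camera images.
- shaker: low grey bench shaker, fixed, upright, 160 mm deep (x), 520 mm long (y), 50 mm high; a black control deck of 80 x 120 mm, 50 mm high, adjoins its -x side at y = 160 mm. Origin: centre of the underside, z up
- rail_mid (a point): middle of the top of the aluminium rail (26 mm wide, 12 mm high, along the shaker's y axis) on the shaker, 62 mm above its underside. Five clip stations 98 mm apart along y, the third here; the feet of a clipped case stand 12 mm below this point. At x = +56 and -56 mm of each station a sprung steel roller hooks 3 mm over the feet and yields outward as the case is lifted
- off_lever (a joint): black toggle lever of the shaker, 80 mm long, on the control deck; rad: about 0 = on (leans to the shaker's -x side, towards the robot), 1.0 = fully over, off (leans to +x, towards the rail). Stays where it is left
- off_lever_tip (a point): the tip of the toggle lever
- deep_case_1: closed white case, 56 mm tall, 0.34 kg; body 84 mm long (x), 54 mm wide (y), flat top. Two grey feet under its ends, 14 mm high, reach out to 100 mm overall length and straddle the rail. Origin: centre of the underside of the feet; z up. Clipped on the rail, about 44 mm free between neighbours; grip it across its width; lifting takes about 12 N more than its weight. May be absent
- deep_case_2: closed white case, 56 mm tall, 0.34 kg; body 84 mm long (x), 54 mm wide (y), flat top. Two grey feet under its ends, 14 mm high, reach out to 100 mm overall length and straddle the rail. Origin: centre of the underside of the feet; z up. Clipped on the rail, about 44 mm free between neighbours; grip it across its width; lifting takes about 12 N more than its weight. May be absent
- shallow_case_1: closed white case, 40 mm tall, 0.24 kg; body 84 mm long (x), 54 mm wide (y), flat top. Two grey feet under its ends, 14 mm high, reach out to 100 mm overall length and straddle the rail. Origin: centre of the underside of the feet; z up. Clipped on the rail, about 44 mm free between neighbours; grip it across its width; lifting takes about 12 N more than its weight. May be absent
- shallow_case_2: closed white case, 40 mm tall, 0.24 kg; body 84 mm long (x), 54 mm wide (y), flat top. Two grey feet under its ends, 14 mm high, reach out to 100 mm overall length and straddle the rail. Origin: centre of the underside of the feet; z up. Clipped on the rail, about 44 mm free between neighbours; grip it across its width; lifting takes about 12 N more than its weight. May be absent
- shallow_case_3: closed white case, 40 mm tall, 0.24 kg; body 84 mm long (x), 54 mm wide (y), flat top. Two grey feet under its ends, 14 mm high, reach out to 100 mm overall length and straddle the rail. Origin: centre of the underside of the feet; z up. Clipped on the rail, about 44 mm free between neighbours; grip it across its width; lifting takes about 12 N more than its weight. May be absent
- carrier: fixed dark steel carrier plate on the bench, 140 mm long (x) by 90 mm wide (y) by 12 mm thick, flat, no rim. Origin: centre of its underside; the column stands on its top at z = 12 mm
- cover: cover for the column: grey slab 100 mm long (x) by 54 mm wide (y) by 16 mm thick with a black handle bar on top, 64 mm long (x), 16 mm wide (y), its top 42 mm above the underside. Origin: centre of the underside, z up. At the start it lies on the carrier plate
- reagent_bottle: amber bottle, 70 mm diameter, 160 mm tall, origin at its foot; not to be disturbed
- beaker: clear open beaker, 70 mm diameter, 90 mm tall, origin at its foot; not to be disturbed
- jar: white jar, 70 mm diameter, 80 mm tall, origin at its foot; not to be disturbed

How it is judged:
On the way, in this order (a step that is already met when the one before it is completed fails the run):
1. the toggle lever is pushed over to off (value of joint off_lever above 0.8 rad), for 0.2 s.
2. the cover is set aside, released, clear of the carrier plate (horizontal distance between cover and carrier above 0.07 m and height (world z) of cover below 0.008 m and linear speed of cover below 0.03 m/s and contact force between cover and the fingers below 0.5 N), for 0.2 s.
3. all the cases stand released in one square column on the carrier plate, deep ones below shallow ones (horizontal distance between each of deep_case_1, deep_case_2, shallow_case_1, shallow_case_2, shallow_case_3 and carrier below 0.012 m and angle between the x axis of each of deep_case_1, deep_case_2, shallow_case_1, shallow_case_2, shallow_case_3 and the x axis of carrier, either way round below 0.12 rad and angle between each of deep_case_1, deep_case_2, shallow_case_1, shallow_case_2, shallow_case_3's own z axis and vertical below 0.06 rad and linear speed of each of deep_case_1, deep_case_2, shallow_case_1, shallow_case_2, shallow_case_3 below 0.03 m/s and contact force between each of deep_case_1, deep_case_2, shallow_case_1, shallow_case_2, shallow_case_3 and the fingers below 0.5 N and z of each of shallow_case_1, shallow_case_2, shallow_case_3 in the frame of deep_case_1 above 0.02 m and z of each of shallow_case_1, shallow_case_2, shallow_case_3 in the frame of deep_case_2 above 0.02 m), for 0.2 s.
4. the cover stands released, squarely on top of the column (horizontal distance between cover and carrier below 0.012 m and angle between the x axis of cover and the x axis of carrier, either way round below 0.12 rad and angle between cover's own z axis and vertical below 0.06 rad and linear speed of cover below 0.03 m/s and contact force between cover and the fingers below 0.5 N and z of cover in the frame of deep_case_1 above 0.03 m and z of cover in the frame of deep_case_2 above 0.03 m and z of cover in the frame of shallow_case_1 above 0.03 m and z of cover in the frame of shallow_case_2 above 0.03 m and z of cover in the frame of shallow_case_3 above 0.03 m), for 0.2 s.
At the end, for the whole second after the job is handed in: Lever at off (above 0.8 rad); every case that is present and the cover upright (within 0.06 rad), at rest, released, centred within 12 mm of the carrier plate's centre and lengthwise along it within 0.12 rad; every shallow case above every deep one, the cover above them all (all of step 3 and all of step 4 and value of joint off_lever above 0.8 rad); the robot touches nothing.
It fails at once if a case is taken off the rail while the shaker is still on (value of joint off_lever below 0.6 rad and z of any of deep_case_1, deep_case_2, shallow_case_1, shallow_case_2, shallow_case_3 in the frame of shaker above 0.085 m).
It fails at once if the bottle, beaker or jar is disturbed (moved more than 30 mm) (distance of any of reagent_bottle, beaker, jar from where it was at the start of the episode above 0.03 m).
Of deep_case_1, deep_case_2, shallow_case_1, shallow_case_2, shallow_case_3 only 3 to 5 are there at a start; the rules pass over those that are not, and their reading is None.
At some moment in a run one of cover may be knocked a few centimetres aside while the robot is not near it.
Once in a run the grip may slacken for a moment while it holds something.
It also fails if it takes over 210 s, if anything falls off the work surface, if the arm or the gripper's body presses on something with over 40 N, if the wrist force passes 120 N, or if a joint passes its speed limit or range.

## Working session

There is one attempt and no reset: what is moved stays moved. The work goes in short steps, Python scripts to look and compute and a tool call to move; the robot and the scene stay as the last step left them, time stands still between calls to the robot, and variables do not carry over. Pictures are saved under pics/ and viewed, at most 14 in all, crops included, and the job is handed in when it is done.

Besides the shell and the picture viewer there is one more tool, called as name(argument=value, ...), one argument or row to a line, values as JSON. step_arm: Moves the arm, as the interface text tells. Its arguments: {"type":"object","properties":{"motion":{"type":"array"},"force":{"type":"number"}},"required":["motion"]}

```bash
mkdir -p pics; ls
cat > h.py <<'E'
import numpy as np, cv2
from scipy.spatial.transform import Rotation as R
from plant import r
def cam(name):
    st=r.get_state(); s=r.snapshot(name)
    if 'mount' in s:
        T=np.eye(4);T[:3,:3]=R.from_quat(st['eef_rot']).as_matrix();T[:3,3]=st['tool_pos'];M=T@np.array(s['mount'])
    else:
        M=np.eye(4);o=np.array(s['orientation']);M[:3,:3]=R.from_quat(o).as_matrix() if o.size==4 else o;M[:3,3]=s['xyz']
    s['M']=M;return s
def w(s,p): return s['M'][:3,:3]@np.array(p)+s['M'][:3,3]
def cloud(s):
    K=np.array([[s['fx'],0,s['cx']],[0,s['fy'],s['cy']],[0,0,1]])
    v,u=np.mgrid[:400,:640];uv=np.stack([u,v],-1).reshape(-1,1,2).astype(np.float32)
    n=cv2.undistortPoints(uv,K,np.array(s['D'])).reshape(400,640,2)
    d=s['depth'];P=np.dstack([n*d[...,None],d]);return P@s['M'][:3,:3].T+s['M'][:3,3]
def save(s,f): cv2.imwrite('pics/'+f,s['pixels'][...,::-1])
E
python3 - <<'E'
from h import *
np.set_printoptions(precision=4,suppress=True)
print(r.tip_reach,r.get_state())
for c in ['scene','top']:
    s=cam(c);save(s,c+'0.png');print(c,s['M'],s['fx'])
    for n in ['shaker','off_lever','off_lever_tip','rail_mid','deep_case_1','shallow_case_1','carrier','cover','reagent_bottle','beaker','jar']:
        try: print(n,[(round(d['score'],2),w(s,d['at'])) for d in r.search_frame(c,n)[:6]])
        except Exception as e: print(n,e)
E
```

```text
pics
0.022 {'clock': 0.0, 'q': array([ 1.3218,  0.69  , -0.1945,  1.5664,  0.1573,  0.9025, -0.2151]), 'qd': array([-0.0008, -0.0012, -0.0004, -0.0021,  0.    , -0.    ,  0.0007]), 'joint_torque': array([  0.0008, -52.7564,  -1.2667, -15.3427,  -0.0527,   0.0066,
         0.0002]), 'tool_pos': array([ 0.1742, -0.5996,  0.2599]), 'eef_rot': array([ 0.99  ,  0.141 , -0.0002, -0.0009]), 'contact_force': array([-0.1611,  0.8245,  0.6455]), 'moment': array([-0.0009, -0.0302, -0.0324]), 'finger_force': 0.0, 'opening': 0.9994226724172675}
scene [[ 0.0376  0.6155 -0.7873  1.4112]
 [ 0.9993 -0.0211  0.0312 -0.0354]
 [ 0.0026 -0.7879 -0.6158  0.8317]
 [ 0.      0.      0.      1.    ]] 452.70212234233327
shaker [(0.64, array([0.6805, 0.1455, 0.0454])), (0.62, array([ 0.4573, -0.2196,  0.0078]))]
off_lever [(0.68, array([0.5242, 0.3207, 0.1359]))]
off_lever_tip [(0.62, array([0.5178, 0.321 , 0.1364]))]
rail_mid [(0.61, array([0.6812, 0.1344, 0.0509]))]
deep_case_1 [(0.82, array([0.6697, 0.2331, 0.1072]))]
shallow_case_1 [(0.61, array([0.6448, 0.0498, 0.0885])), (0.55, array([0.6767, 0.3346, 0.0
[... 551 characters left out ...]
5
shaker [(0.75, array([0.6163, 0.1482, 0.0505]))]
off_lever [(0.74, array([0.3747, 0.3053, 0.1074])), (0.48, array([0.5112, 0.3203, 0.1529]))]
off_lever_tip [(0.48, array([0.5099, 0.3172, 0.1491]))]
rail_mid [(0.55, array([0.6172, 0.1451, 0.0483]))]
deep_case_1 [(0.58, array([0.6445, 0.2335, 0.1057]))]
shallow_case_1 [(0.83, array([0.626 , 0.0453, 0.0893])), (0.76, array([0.6579, 0.3366, 0.0863])), (0.61, array([0.375 , 0.3065, 0.1088]))]
carrier []
cover [(0.64, array([ 0.4297, -0.2433,  0.0248])), (0.24, array([0.6252, 0.0484, 0.0914]))]
reagent_bottle [(0.93, array([0.3742, 0.3053, 0.1089]))]
beaker [(0.83, array([0.4879, 0.4576, 0.0469]))]
jar [(0.8, array([ 0.5521, -0.4498,  0.0839]))]
```

View pics/scene0.png

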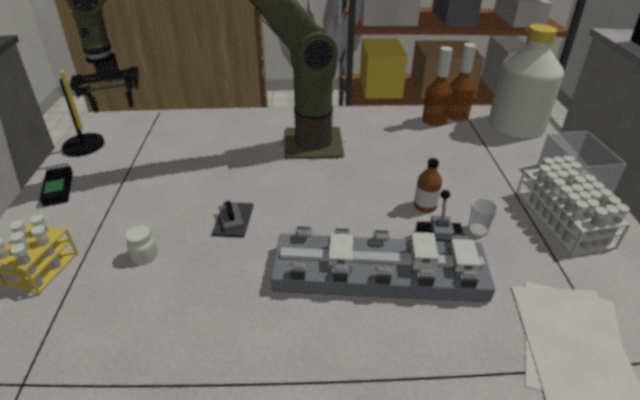

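View pics/top0.png

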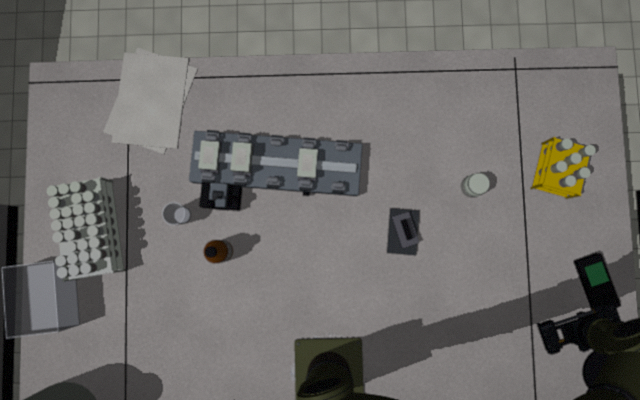

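```bash
cat > m.py <<'E'
from h import *
np.set_printoptions(precision=4,suppress=True)
s=cam('top');P=cloud(s);g=s['pixels'].mean(-1)
def rect(m,name,mn=15):
    n,l,st,_=cv2.connectedComponentsWithStats(m.astype(np.uint8))
    for i in range(1,n):
        if st[i,4]>=mn:
            q=P[l==i];c,wh,a=cv2.minAreaRect((q[:,:2]*1000).astype(np.float32));print(name,st[i,4],np.array(c),np.array(wh),round(a,1),'z',np.median(q[:,2]))
X,Y,Z=P[...,0],P[...,1],P[...,2]
in_=(X>.3)&(X<.85)&(Y>-.4)&(Y<.5)
rect(in_&(Z>.08)&(Z<.098)&(g>120)&(X>.55),'shallow')
rect(in_&(Z>.098)&(Z<.12)&(X>.55),'deep')
rect(in_&(Z>.035)&(Z<.3)&(X>.42),'shaker',500)
rect(in_&(Y<-.15)&(X<.6)&(Z>.005)&(Z<.3),'carrier')
rect(in_&(Y<-.15)&(X<.6)&(g<75)&(Z<.04),'carrier dark')
rect(in_&(Y<-.15)&(X<.6)&(Z>.021)&(Z<.3),'cover')
rect(in_&(Y<-.15)&(X<.6)&(Z>.042),'handle',5)
rect(in_&(Y>.2)&(X>.43)&(X<.58)&(Z>.07),'lever',3)
m=in_&(Y>.27)&(Y<.38)&(X>.43)&(X<.58)&(Z>.065)
print(P[m][:40])
E
python3 m.py
```

```text
shallow 475 [661.3587 340.3116] [53.4167 82.801 ] 84.5 z 0.08932317283751567
shallow 475 [630.9973  46.7474] [52.6656 82.9526] 85.6 z 0.08953513467736252
deep 530 [651.3337 240.3654] [55.8455 87.3466] 84.1 z 0.1054050836820315
shaker 9941 [601.1097 149.5355] [521.7117 240.8455] 84.0 z 0.05370332381395215
carrier 1328 [ 420.5036 -240.6695] [100.6274 144.7427] 82.2 z 0.015279517737415205
carrier dark 993 [ 423.9574 -247.0977] [104.6158 139.8487] 84.1 z 0.012128085340545658
cover 576 [ 427.232  -243.7323] [99.6816 54.9455] 16.8 z 0.02849021959033793
handle 122 [ 427.1654 -243.5324] [63.23   16.2968] 16.4 z 0.05331431317494262
lever 393 [537.5851 315.739 ] [50.9681 79.8127] 82.7 z 0.07689282486926396
lever 33 [575.3047 248.918 ] [36.1191  8.7188] 88.1 z 0.07573405081275975
lever 180 [489.1962 443.6707] [68.5087 68.5721] 17.0 z 0.08589245832328551
[[0.5784 0.3349 0.0782]
 [0.5795 0.334  0.0692]
 [0.5788 0.33   0.0735]
 [0.5784 0.3263 0.0764]
 [0.5789 0.3244 0.0717]
 [0.5795 0.3225 0.0666]
 [0.5756 0.3353 0.0765]
 [0.5761 0.3333 0.0721]
 [0.5753 0.329  0.0778]
 [0.5757 0.327  0.0735]
 [0.5757 0.324  0.0733]
 [0.5752 0.3204 0.0762]
 [0.5748 0.3168 0.0788]
 [0.5757 0.3153 0.0719]
 [0.5761 0.3133 0.0678]
 [0.5756 0.3096 0.0709]
 [0.5755 0.3065 0.0711]
 [0.5752 0.3031 0.0731]
 [0.5749 0.2997 0.0749]
 [0.5742 0.2957 0.0799]
 [0.575  0.2941 0.0732]
 [0.5756 0.2922 0.0679]
 [0.572  0.3342 0.081 ]
 [0.5732 0.3335 0.0711]
 [0.5726 0.3296 0.0752]
 [0.5724 0.3264 0.0759]
 [0.5722 0.3232 0.0769]
 [0.5724 0.3206 0.0751]
 [0.5723 0.3176 0.0751]
 [0.5726 0.3152 0.0725]
 [0.571  0.3097 0.0839]
 [0.5722 0.3088 0.0744]
 [0.5724 0.3062 0.0724]
 [0.5715 0.302  0.0785]
 [0.5728 0.3013 0.0675]
 [0.5715 0.2962 0.0772]
 [0.5725 0.295  0.0688]
 [0.5723 0.2918 0.0699]
 [0.5721 0.2886 0.0707]
 [0.5699 0.3359 0.0738]]
```

```bash
cat > g.py <<'E'
import sys
from h import *
def rel(p,yaw,st=None):
    st=st or r.get_state();A=R.from_quat(st['eef_rot'])
    B=R.from_euler('z',yaw,degrees=True)*R.from_quat([1,0,0,0])
    return A.inv().apply(np.array(p)-st['tool_pos'])*1000,(A.inv()*B).as_rotvec()
if __name__=='__main__':
    np.set_printoptions(precision=4,suppress=True)
    st=r.get_state();print(st['clock'],st['tool_pos'],R.from_quat(st['eef_rot']).as_matrix()[:,0],st['contact_force'],st['opening'])
    a=list(map(float,sys.argv[1:]))
    for i in range(0,len(a),4):
        d,t=rel(np.array(a[i:i+3])/1000,a[i+3]);print(d.round(1),t.round(3))
E
python3 g.py 400 -290 300 -6
```

```text
1.25 [ 0.1744 -0.6002  0.2607] [0.9603 0.2791 0.    ] [ 0.5986 -0.2248 -0.9934] 0.998392284946543
[ 303.2 -234.9  -39.3] [ 0.    -0.     0.388]
```

step_arm(
  motion=[
    {"dp": [303,-235,-39],"twist": [0,0,0.388],"hand": 1},
    {"dp": [303,-235,-39],"twist": [0,0,0.388],"hand": 1},
    {"dp": [303,-235,-39],"twist": [0,0,0.388],"hand": 1},
    {"dp": [303,-235,-39],"twist": [0,0,0.388],"hand": 1},
    {"dp": [303,-235,-39],"twist": [0,0,0.388],"hand": 1},
  ],
)

```text
clock: 1.88
tool_pos: [0.3584, -0.347, 0.2928]
eef_rot: [0.999, -0.053, 0.0, 0.0]
contact_force: [1.3, -0.9, -0.0]
opening: 1.001
finger_force: 0.0
```

```bash
python3 g.py 410 -250 330 -6
```

```text
1.875 [ 0.3584 -0.347   0.2928] [ 0.9945 -0.105   0.0009] [ 1.2813 -0.8815 -0.0056] 1.0005073589599514
[  41.2 -101.9  -37.2] [ 0.    -0.001 -0.   ]
```

step_arm(
  motion=[
    {"dp": [41,-102,-37],"twist": [0,0,0],"hand": 1},
    {"dp": [41,-102,-37],"twist": [0,0,0],"hand": 1},
    {"dp": [41,-102,-37],"twist": [0,0,0],"hand": 1},
    {"dp": [41,-102,-37],"twist": [0,0,0],"hand": 1},
    {"dp": [41,-102,-37],"twist": [0,0,0],"hand": 1},
  ],
)

```text
clock: 2.5
tool_pos: [0.4076, -0.2529, 0.329]
eef_rot: [0.999, -0.054, -0.001, 0.0]
contact_force: [-0.5, -0.3, -0.8]
opening: 0.997
finger_force: 0.0
```

```bash
cat > wr.py <<'E'
from h import *
import sys
np.set_printoptions(precision=4,suppress=True)
s=cam('wrist');P=cloud(s);save(s,sys.argv[1]);np.savez('/tmp/w.npz',P=P,im=s['pixels'])
print(np.array(s['mount']),s['fx'],r.get_state()['tool_pos'])
P[s['depth']==0]=np.nan
X,Y,Z=P[...,0],P[...,1],P[...,2];print(np.nanpercentile(X,[1,99]),np.nanpercentile(Y,[1,99]))
def rect(m,name,mn=200):
    n,l,st,_=cv2.connectedComponentsWithStats(m.astype(np.uint8))
    for i in range(1,n):
        if st[i,4]>=mn:
            q=P[l==i];c,wh,a=cv2.minAreaRect((q[:,:2]*1000).astype(np.float32));print(name,st[i,4],np.array(c),np.array(wh),round(a,1),'z',np.median(q[:,2]))
for a in sys.argv[2:]:
    lo,hi=map(float,a.split(','));rect((Z>lo)&(Z<hi),a)
E
python3 wr.py w1.png .006,.2 .023,.2 .045,.2
```

```text
[[ 0.0006 -0.9532 -0.3023  0.0788]
 [ 1.      0.0006  0.0002  0.0007]
 [ 0.     -0.3023  0.9532 -0.1247]
 [ 0.      0.      0.      1.    ]] 347.7605355508991 [ 0.4077 -0.2528  0.329 ]
[0.014  0.6012] [-0.6857  0.1919]
.006,.2 13548 [577.6517  19.1979] [257.323   86.3384] 85.2 z 0.05131001537679353
.006,.2 3207 [ 544.7837 -452.6788] [66.527  44.4954] 71.6 z 0.07678290291455159
.006,.2 359 [ 554.731  -659.4968] [35.2588 27.0721] 80.7 z 0.007818315942974552
.006,.2 7717 [ 420.7652 -240.9236] [ 92.663  138.5495] 84.1 z 0.013986229783425397
.006,.2 3666 [ 63.0552 -22.0298] [174.1219  92.9661] 85.2 z 0.012766410853162241
.023,.2 13114 [576.4997  12.5515] [242.7407  86.7186] 83.8 z 0.051405311294385164
.023,.2 2944 [ 543.2589 -453.2997] [66.6755 42.4184] 75.9 z 0.07934524005622906
.023,.2 3599 [ 426.7398 -245.4409] [100.4518  54.3072] 16.2 z 0.028939547103363106
.023,.2 762 [50.6695 -5.9341] [112.2166  34.1537] 84.6 z 0.03600401408587117
.045,.2 12219 [581.2906   0.364 ] [219.5918  74.6191] 83.8 z 0.05159982299039012
.045,.2 2507 [ 542.1724 -454.4513] [65.7889 39.7533] 79.9 z 0.08001226563795216
.045,.2 780 [ 426.5209 -245.5373] [64.3605 16.1209] 16.2 z 0.05441589945543987
```

View pics/w1.png

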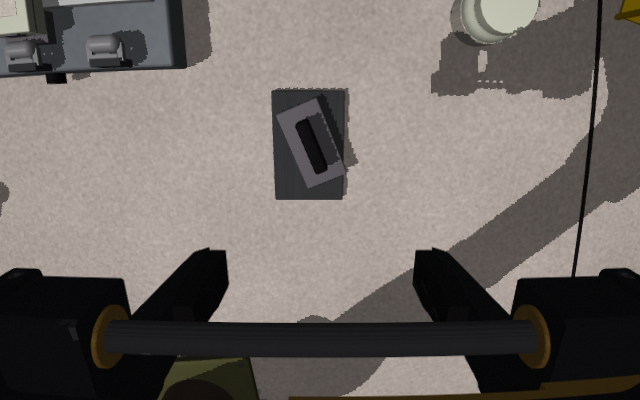

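```bash
python3 g.py 450 50 300 -6
```

```text
2.55 [ 0.4077 -0.2528  0.329 ] [ 0.9942 -0.1079 -0.001 ] [-0.5484 -0.2611  1.0368] 1.001528841074045
[   9.4 -305.7   28.8] [ 0.     0.001 -0.003]
```

step_arm(
  motion=[
    {"dp": [10,-302,30],"twist": [0,0,0],"hand": -1},
    {"dp": [10,-302,30],"twist": [0,0,0],"hand": -1},
    {"dp": [10,-302,30],"twist": [0,0,0],"hand": -1},
    {"dp": [10,-302,30],"twist": [0,0,0],"hand": -1},
    {"dp": [10,-302,30],"twist": [0,0,0],"hand": -1},
  ],
)

```text
clock: 3.18
tool_pos: [0.4505, 0.0489, 0.2989]
eef_rot: [0.999, -0.053, -0.0, 0.0]
contact_force: [1.1, 1.2, 0.3]
opening: 0.46
finger_force: 0.0
```

```bash
python3 g.py 450 300 280 -6
```

```text
3.175 [0.4505 0.0489 0.2989] [ 0.9943 -0.1063 -0.    ] [1.0659 1.189  0.2955] 0.4598125107732934
[ -27.2 -249.6   18.9] [ 0.     0.    -0.002]
```

step_arm(
  motion=[
    {"dp": [-27,-250,19],"twist": [0,0,0],"hand": -1},
    {"dp": [-27,-250,19],"twist": [0,0,0],"hand": -1},
    {"dp": [-27,-250,19],"twist": [0,0,0],"hand": -1},
    {"dp": [-27,-250,19],"twist": [0,0,0],"hand": -1},
    {"dp": [-27,-250,19],"twist": [0,0,0],"hand": -1},
  ],
)

```text
clock: 3.8
tool_pos: [0.4486, 0.3044, 0.2794]
eef_rot: [0.999, -0.049, -0.001, -0.002]
contact_force: [0.9, 0.3, 0.3]
opening: 0.006
finger_force: 0.0
```

```bash
python3 wr.py w2.png .084,.096 .098,.12 .12,.17 .065,.083
python3 - <<'E'
import numpy as np
P=np.load('/tmp/w.npz')['P'];X,Y,Z=P[...,0],P[...,1],P[...,2]
for a in np.arange(.055,.165,.01):
    m=(X>.46)&(X<.6)&(Y>.25)&(Y<.375)&(X-.575<-.103*(Y-.315))&(Z>a)&(Z<a+.01)
    if m.sum()>3: print(round(a,3),m.sum(),P[m].mean(0).round(4),P[m].min(0).round(4),P[m].max(0).round(4))
E
```

```text
[[ 0.0006 -0.9532 -0.3023  0.0788]
 [ 1.      0.0006  0.0002  0.0007]
 [ 0.     -0.3023  0.9532 -0.1247]
 [ 0.      0.      0.      1.    ]] 347.7605355508991 [0.4493 0.301  0.2795]
[0.1024 0.6406] [-0.0803  0.6674]
.084,.096 506 [542.3547 318.0826] [29.7582 16.8879] 83.6 z 0.08532517345105162
.084,.096 1309 [488.7501 444.8734] [68.1601 69.3916] 40.9 z 0.09011232307442124
.084,.096 743 [414.3433 649.6175] [33.5903 61.2753] 86.5 z 0.08767301078383055
.084,.096 298 [397.5597 316.1824] [65.4959 23.6392] 79.4 z 0.09026753075997343
.098,.12 1447 [389.3894 325.3125] [37.6148 68.6345] 18.5 z 0.10816971402377329
.12,.17 1067 [510.144  320.7367] [26.1431 25.3432] 37.2 z 0.1547649415957076
.065,.083 4786 [560.5654 333.5827] [ 85.0084 101.6968] 84.5 z 0.07587789616505752
.065,.083 1589 [586.8472 249.998 ] [41.6977 30.6942] 83.8 z 0.07681087437904055
.065,.083 1670 [577.3254 153.1308] [41.5896 32.3383] 83.7 z 0.07682121591866573
.065,.083 1871 [569.951   55.1955] [53.2421 38.7273] 83.3 z 0.07635568657598979
.065,.083 305 [495.5031 421.4584] [58.7291 18.6668] 17.1 z 0.07437898673551568
.065,.083 
[... 233 characters left out ...]
48 [0.5459 0.3099 0.0741] [0.5062 0.2502 0.0676] [0.5813 0.3456 0.075 ]
0.075 2865 [0.5487 0.3115 0.0773] [0.5074 0.2501 0.075 ] [0.5811 0.3445 0.085 ]
0.085 322 [0.5423 0.3171 0.0865] [0.5334 0.3026 0.085 ] [0.5498 0.3323 0.095 ]
0.095 63 [0.5344 0.3176 0.1   ] [0.5285 0.314  0.0953] [0.5381 0.3232 0.1048]
0.105 73 [0.5299 0.3183 0.1101] [0.5246 0.3141 0.105 ] [0.5331 0.3236 0.1147]
0.115 75 [0.5251 0.3184 0.12  ] [0.5201 0.3147 0.115 ] [0.5289 0.3242 0.1248]
0.125 30 [0.5226 0.319  0.1269] [0.5203 0.3153 0.125 ] [0.524  0.3236 0.1314]
0.145 497 [0.5107 0.3194 0.152 ] [0.4972 0.3083 0.1451] [0.5223 0.3331 0.155 ]
0.155 500 [0.51   0.3208 0.1569] [0.5008 0.3113 0.155 ] [0.5194 0.3301 0.1602]
```

View pics/w2.png

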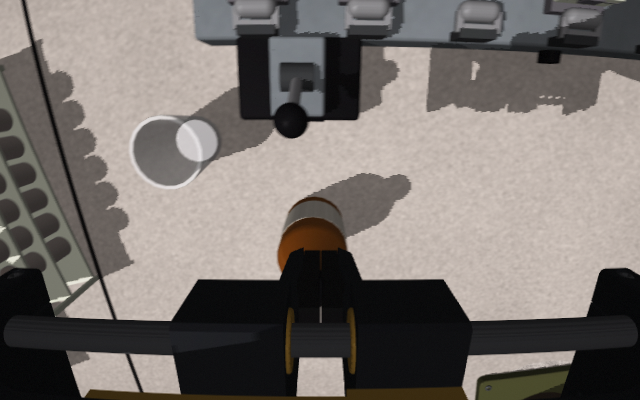

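```bash
python3 g.py 458 321 200 -6 458 321 150 -6
```

```text
3.85 [0.4493 0.301  0.2795] [ 0.9948 -0.1019 -0.001 ] [-0.1258 -0.1323  0.7504] -0.0008119776866937089
[  6.7 -20.8  79.5] [-0.     0.001  0.003]
[  6.7 -20.8 129.5] [-0.     0.001  0.003]
```

step_arm(
  motion=[
    {"dp": [7,-21,60],"twist": [0,0,0],"hand": -1},
    {"dp": [7,-21,80],"twist": [0,0,0],"hand": -1},
    {"dp": [7,-21,110],"twist": [0,0,0],"hand": -1},
    {"dp": [7,-21,129],"twist": [0,0,0],"hand": -1},
    {"dp": [7,-21,129],"twist": [0,0,0],"hand": -1},
  ],
)

```text
clock: 4.47
tool_pos: [0.4591, 0.3162, 0.1501]
eef_rot: [0.999, -0.054, -0.001, 0.002]
contact_force: [1.3, 0.2, 0.8]
opening: 0.009
finger_force: 0.0
```

step_arm(
  motion=[
    {"dp": [25,0,0],"twist": [0,0,0],"hand": -1},
    {"dp": [40,0,0],"twist": [0,0,0],"hand": -1},
    {"dp": [55,0,0],"twist": [0,0,0],"hand": -1},
    {"dp": [70,0,0],"twist": [0,0,0],"hand": -1},
    {"dp": [80,0,0],"twist": [0,0,0],"hand": -1},
  ],
)

```text
clock: 5.1
tool_pos: [0.5394, 0.3106, 0.1515]
eef_rot: [0.999, -0.053, 0.0, -0.0]
contact_force: [-1.1, 1.0, -1.6]
opening: 0.001
finger_force: 0.4
```

step_arm(
  motion=[
    {"dp": [10,0,0],"twist": [0,0,0],"hand": -1},
    {"dp": [17,0,0],"twist": [0,0,0],"hand": -1},
    {"dp": [23,0,0],"twist": [0,0,0],"hand": -1},
    {"dp": [25,0,0],"twist": [0,0,0],"hand": -1},
    {"dp": [25,0,0],"twist": [0,0,0],"hand": -1},
  ],
)

```text
clock: 5.72
tool_pos: [0.5574, 0.3089, 0.1509]
eef_rot: [0.999, -0.051, -0.006, 0.001]
contact_force: [-12.6, -0.8, 7.1]
opening: 0.002
finger_force: 6.3
```

step_arm(
  motion=[
    {"dp": [-20,0,0],"twist": [0,0,0],"hand": -1},
    {"dp": [-40,0,0],"twist": [0,0,0],"hand": -1},
    {"dp": [-80,0,-60],"twist": [0,0,0],"hand": -1},
    {"dp": [-110,0,-120],"twist": [0,0,0],"hand": -1},
    {"dp": [-110,0,-130],"twist": [0,0,0],"hand": -1},
  ],
)

```text
clock: 6.35
tool_pos: [0.4532, 0.3215, 0.2848]
eef_rot: [0.999, -0.051, 0.002, -0.002]
contact_force: [0.6, 0.2, -0.5]
opening: 0.007
finger_force: 0.0
```

```bash
python3 wr.py w3.png .125,.17;  python3 g.py 450 -80 300 10 427 -245 220 16.2
```

```text
[[ 0.0006 -0.9532 -0.3023  0.0788]
 [ 1.      0.0006  0.0002  0.0007]
 [ 0.     -0.3023  0.9532 -0.1247]
 [ 0.      0.      0.      1.    ]] 347.7605355508991 [0.454  0.322  0.2865]
[0.1025 0.6494] [-0.0675  0.678 ]
.125,.17 1241 [580.2394 313.3947] [25.4599 25.5499] 33.1 z 0.15199926975854589
6.4 [0.454  0.322  0.2865] [ 0.9947 -0.1027  0.0053] [0.1134 0.5535 1.1882] 0.0015600434755199395
[ 37.4 400.2 -15.7] [-0.005 -0.006 -0.277]
[ 31.1 567.2  63.3] [-0.005 -0.006 -0.386]
```

step_arm(
  motion=[
    {"dp": [37,300,0],"twist": [0,0,-0.28],"hand": 0},
    {"dp": [37,300,0],"twist": [0,0,-0.28],"hand": 0},
    {"dp": [37,300,0],"twist": [0,0,-0.28],"hand": 0},
    {"dp": [37,300,0],"twist": [0,0,-0.28],"hand": 0},
    {"dp": [37,300,0],"twist": [0,0,-0.28],"hand": 0},
  ],
)

```text
clock: 7.02
tool_pos: [0.4594, 0.0147, 0.2811]
eef_rot: [0.996, 0.086, 0.0, 0.0]
contact_force: [0.8, -0.8, 0.5]
opening: 0.498
finger_force: 0.0
```

```bash
python3 g.py 427 -245 280 16.2
```

```text
7.025 [0.4594 0.0147 0.2811] [0.9851 0.1721 0.0003] [ 0.8345 -0.774   0.5322] 0.49779916525687057
[-76.6 250.2   1.3] [ 0.001 -0.    -0.11 ]
```

step_arm(
  motion=[
    {"dp": [-77,250,1],"twist": [0,0,-0.11],"hand": 0},
    {"dp": [-77,250,1],"twist": [0,0,-0.11],"hand": 0},
    {"dp": [-77,250,1],"twist": [0,0,-0.11],"hand": 0},
    {"dp": [-77,250,1],"twist": [0,0,-0.11],"hand": 0},
    {"dp": [-77,250,1],"twist": [0,0,-0.11],"hand": 0},
  ],
)

```text
clock: 7.65
tool_pos: [0.4253, -0.2476, 0.2798]
eef_rot: [0.991, 0.137, -0.0, 0.001]
contact_force: [-0.4, 1.2, -0.5]
opening: 0.499
finger_force: 0.0
```

```bash
python3 wr.py w4.png .023,.04 .045,.07 ;  python3 g.py 426.6 -245.5 54 16.2
```

```text
[[ 0.0006 -0.9532 -0.3024  0.0785]
 [ 1.      0.0005  0.0004  0.0007]
 [-0.0002 -0.3024  0.9532 -0.1247]
 [ 0.      0.      0.      1.    ]] 347.7605355508991 [ 0.4257 -0.2465  0.2798]
[0.1006 0.6609] [-0.6561  0.1313]
.023,.04 213 [539.9625 -90.8243] [20.9219 47.443 ] 28.5 z 0.031489706729191325
.023,.04 567 [ 551.5105 -439.7799] [69.8164 31.8643] 14.3 z 0.03224631182463911
.023,.04 3424 [ 426.6792 -245.5333] [100.4997  54.162 ] 16.6 z 0.02859876255494856
.045,.07 861 [538.1653 -76.1571] [19.8562 67.4785] 13.4 z 0.05027793016781629
.045,.07 1288 [ 553.7458 -445.1663] [68.6189 42.7546] 12.3 z 0.05500251058279612
.045,.07 951 [ 426.8182 -245.5121] [63.7328 15.7959] 15.9 z 0.05435318256262078
.045,.07 232 [ 62.5674 -16.5942] [41.9163  6.875 ] 73.8 z 0.05835048580062313
7.7 [ 0.4257 -0.2465  0.2798] [ 0.9618  0.2739 -0.0009] [-0.2287 -0.1389 -0.731 ] 0.4998640001266215
[  1.4  -1.1 225.8] [ 0.002  0.001 -0.005]
```

step_arm(
  motion=[
    {"dp": [1,-1,60],"twist": [0,0,0],"hand": 0},
    {"dp": [1,-1,120],"twist": [0,0,0],"hand": 0},
    {"dp": [1,-1,170],"twist": [0,0,0],"hand": 0},
    {"dp": [1,-1,205],"twist": [0,0,0],"hand": 0},
    {"dp": [1,-1,225],"twist": [0,0,0],"hand": 0},
  ],
)

```text
clock: 8.32
tool_pos: [0.4278, -0.2383, 0.0534]
eef_rot: [0.99, 0.143, -0.001, -0.001]
contact_force: [0.3, -0.6, -0.3]
opening: 0.501
finger_force: 0.0
```

step_arm(
  force=25,
  motion=[
    {"dp": [0,0,1],"twist": [0,0,0],"hand": -1},
    {"dp": [0,0,1],"twist": [0,0,0],"hand": -1},
    {"dp": [0,0,1],"twist": [0,0,0],"hand": -1},
    {"dp": [0,0,1],"twist": [0,0,0],"hand": -1},
    {"dp": [0,0,1],"twist": [0,0,0],"hand": -1},
  ],
)

```text
clock: 8.95
tool_pos: [0.4284, -0.241, 0.0554]
eef_rot: [0.99, 0.142, 0.001, 0.001]
contact_force: [0.3, 0.7, 6.7]
opening: 0.179
finger_force: 25.0
```

```bash
python3 g.py 426.6 -245.5 70 -6 435 -390 70 -6  435 -390 42 -6
```

```text
8.95 [ 0.4284 -0.241   0.0554] [0.9597 0.2809 0.0022] [0.3422 0.6549 6.7124] 0.1792825793620207
[ -3.    3.8 -14.6] [ 0.001 -0.002  0.389]
[-35.5 144.9 -14.5] [ 0.001 -0.002  0.389]
[-35.6 144.8  13.5] [ 0.001 -0.002  0.389]
```

step_arm(
  motion=[
    {"dp": [0,0,-25],"twist": [0,0,0],"hand": -1},
    {"dp": [0,0,-50],"twist": [0,0,0],"hand": -1},
    {"dp": [0,0,-50],"twist": [0,0,0],"hand": -1},
    {"dp": [-10,30,-50],"twist": [0,0,0.1],"hand": -1},
    {"dp": [-20,60,-50],"twist": [0,0,0.2],"hand": -1},
  ],
)

```text
clock: 9.57
tool_pos: [0.4248, -0.304, 0.1034]
eef_rot: [0.999, 0.041, -0.001, -0.001]
contact_force: [-0.6, 0.4, -2.1]
opening: 0.179
finger_force: 25.0
```

```bash
python3 g.py 420 -375 80 -6   420 -375 43 -6
```

```text
9.575 [ 0.4248 -0.304   0.1034] [ 0.9966  0.0826 -0.0011] [-0.6007  0.3723 -2.1371] 0.17877693982343473
[-10.6  70.4  23.3] [-0.001  0.001  0.187]
[-10.6  70.4  60.3] [-0.001  0.001  0.187]
```

step_arm(
  motion=[
    {"dp": [-5,35,10],"twist": [0,0,0.1],"hand": -1},
    {"dp": [-11,70,23],"twist": [0,0,0.187],"hand": -1},
    {"dp": [-11,70,23],"twist": [0,0,0.187],"hand": -1},
    {"dp": [-11,70,40],"twist": [0,0,0.187],"hand": -1},
    {"dp": [-11,70,50],"twist": [0,0,0.187],"hand": -1},
  ],
)

```text
clock: 10.2
tool_pos: [0.42, -0.3725, 0.0527]
eef_rot: [0.999, -0.05, -0.001, -0.001]
contact_force: [-0.0, -0.4, -1.5]
opening: 0.181
finger_force: 25.0
```

```bash
python3 g.py  420 -375 43 -6
```

```text
10.2 [ 0.42   -0.3725  0.0527] [ 0.995  -0.0997 -0.0017] [-0.0281 -0.4404 -1.5359] 0.18114688304409102
[0.3 2.5 9.7] [-0.002  0.002  0.005]
```

step_arm(
  motion=[
    {"dp": [0,0,5],"twist": [0,0,0],"hand": -1},
    {"dp": [0,0,9],"twist": [0,0,0],"hand": -1},
    {"dp": [0,0,10],"twist": [0,0,0],"hand": -1},
    {"dp": [0,0,10],"twist": [0,0,0],"hand": -1},
    {"dp": [0,0,10],"twist": [0,0,0],"hand": -1},
  ],
)

```text
clock: 10.82
tool_pos: [0.4203, -0.3748, 0.0447]
eef_rot: [0.999, -0.051, 0.0, 0.0]
contact_force: [-0.5, -0.6, -2.1]
opening: 0.177
finger_force: 25.0
```

step_arm(
  motion=[
    {"dp": [0,0,0],"twist": [0,0,0],"hand": 0},
    {"dp": [0,0,0],"twist": [0,0,0],"hand": 0},
    {"dp": [0,0,0],"twist": [0,0,0],"hand": 0},
    {"dp": [0,0,-30],"twist": [0,0,0],"hand": 0},
    {"dp": [0,0,-60],"twist": [0,0,0],"hand": 0},
  ],
)

```text
clock: 11.45
tool_pos: [0.42, -0.3744, 0.1048]
eef_rot: [0.999, -0.051, -0.0, -0.0]
contact_force: [-0.1, -0.3, -0.2]
opening: 0.5
finger_force: 0.0
```

step_arm(
  motion=[
    {"dp": [0,0,-60],"twist": [0,0,0],"hand": 1},
    {"dp": [0,0,-120],"twist": [0,0,0],"hand": 1},
    {"dp": [0,0,-180],"twist": [0,0,0],"hand": 1},
    {"dp": [0,0,-200],"twist": [0,0,0],"hand": 1},
    {"dp": [0,0,-200],"twist": [0,0,0],"hand": 1},
  ],
)

```text
clock: 12.08
tool_pos: [0.4207, -0.3751, 0.306]
eef_rot: [0.999, -0.051, 0.002, 0.001]
contact_force: [0.3, 0.1, -1.0]
opening: 0.999
finger_force: 0.0
```

```bash
python3 wr.py w5.png .006,.02 .03,.06;  python3 g.py 520 -150 300 -6 651 240 250 -6
```

```text
[[ 0.0006 -0.9532 -0.3023  0.0788]
 [ 1.      0.0006  0.0002  0.0007]
 [ 0.     -0.3023  0.9532 -0.1247]
 [ 0.      0.      0.      1.    ]] 347.7605355508991 [ 0.4199 -0.3745  0.3043]
[0.0518 0.6164] [-0.7798  0.0447]
.006,.02 612 [ 585.3632 -108.8953] [  8.5525 104.7001] 80.3 z 0.013956919383039001
.006,.02 1234 [ 549.5818 -704.6044] [119.3124  45.908 ] 72.8 z 0.007081743404537516
.006,.02 7965 [ 421.5661 -239.6737] [ 90.5984 140.0076] 84.0 z 0.012631940204941017
.006,.02 2853 [ 417.5609 -375.477 ] [ 54.1329 100.0914] 84.3 z 0.016618715161735353
.006,.02 585 [ 282.9199 -774.7898] [ 44.1877 110.4687] 80.9 z 0.01312624832715853
.006,.02 246 [ 80.9223 -96.0816] [30.3515 43.3317] 73.3 z 0.012203294592912695
.03,.06 5209 [586.7836 -74.7465] [ 73.7311 100.9142] 82.6 z 0.050477502633734184
.03,.06 815 [ 546.6447 -447.6309] [69.1846 39.9286] 40.2 z 0.052409469357539096
.03,.06 523 [ 557.6669 -658.3566] [22.7143 37.0726] 65.4 z 0.05256588949180374
.03,.06 784 [ 534.0125 -705.4985] [106.2486  13.8504] 71.1 z 0.05261572428030789
.03,.06 776 [ 417.5485 -375.0506] [15.2082 64.0192] 84.4 z 0.04243160073123048
.03,.06 1058 [ 274.666  -780.0969] [104.4447  27.9592] 10.2 z 0.035215209295270555
12.125 [ 0.4199 -0.3745  0.3043] [ 0.9948 -0.1021  0.0002] [ 0.4805 -0.1391 -0.5643] 0.9984700475064513
[  76.6 -233.5    4.2] [ 0.    -0.     0.002]
[ 167.1 -634.9   54.1] [ 0.    -0.     0.002]
```

step_arm(
  motion=[
    {"dp": [90,-300,0],"twist": [0,0,0],"hand": 0.75},
    {"dp": [90,-300,0],"twist": [0,0,0],"hand": 0.75},
    {"dp": [90,-300,0],"twist": [0,0,0],"hand": 0.75},
    {"dp": [90,-300,0],"twist": [0,0,0],"hand": 0.75},
    {"dp": [90,-300,0],"twist": [0,0,0],"hand": 0.75},
  ],
)

```text
clock: 12.75
tool_pos: [0.5395, -0.0841, 0.3023]
eef_rot: [0.999, -0.051, -0.002, 0.0]
contact_force: [-0.0, 0.4, -0.2]
opening: 0.875
finger_force: 0.0
```

```bash
python3 g.py 651 240 270 -5.9
```

```text
12.75 [ 0.5395 -0.0841  0.3023] [ 0.9948 -0.1021 -0.0038] [-0.0494  0.3863 -0.1659] 0.8749313220870939
[  78.  -333.8   31.9] [0.    0.004 0.001]
```

step_arm(
  motion=[
    {"dp": [78,-300,10],"twist": [0,0,0],"hand": 0.75},
    {"dp": [78,-300,10],"twist": [0,0,0],"hand": 0.75},
    {"dp": [78,-300,10],"twist": [0,0,0],"hand": 0.75},
    {"dp": [78,-300,10],"twist": [0,0,0],"hand": 0.75},
    {"dp": [78,-300,10],"twist": [0,0,0],"hand": 0.75},
  ],
)

```text
clock: 13.38
tool_pos: [0.6477, 0.2062, 0.2915]
eef_rot: [0.999, -0.051, -0.002, 0.001]
contact_force: [0.5, 0.0, 0.2]
opening: 0.871
finger_force: 0.0
```

```bash
python3 wr.py w6.png .084,.096 .098,.12 .12,.2;  python3 g.py 651 240 200 -5.9 651 240 90 -5.9
```

```text
[[ 0.0006 -0.9532 -0.3023  0.0788]
 [ 1.      0.0006  0.0002  0.0007]
 [ 0.     -0.3023  0.9532 -0.1247]
 [ 0.      0.      0.      1.    ]] 347.7605355508991 [0.6478 0.2178 0.2907]
[0.2947 0.8422] [-0.1929  0.6125]
.084,.096 4753 [660.5341 340.6206] [55.1145 87.6295] 84.4 z 0.09074371794959829
.084,.096 4689 [630.0532  48.0187] [55.5885 87.7124] 83.1 z 0.09075548466182504
.084,.096 407 [396.8375 314.4841] [66.8643 24.6063] 74.8 z 0.0899078197683047
.098,.12 5289 [650.5123 241.8728] [54.6283 87.0465] 84.0 z 0.10680100820439742
.098,.12 584 [399.1181 320.523 ] [21.112  61.6208] 0.3 z 0.10424984295591871
13.425 [0.6478 0.2178 0.2907] [ 0.9958 -0.0912 -0.0036] [1.7241 7.4346 0.2731] 0.8739803476112219
[  1.5 -21.7  90.9] [-0.008  0.004  0.012]
[  1.9 -20.8 200.9] [-0.008  0.004  0.012]
```

step_arm(
  motion=[
    {"dp": [1,-23,60],"twist": [-0.008,0.004,0.01],"hand": 0.75},
    {"dp": [1,-23,90],"twist": [-0.008,0.004,0.01],"hand": 0.75},
    {"dp": [1,-23,90],"twist": [-0.008,0.004,0.01],"hand": 0.75},
    {"dp": [1,-23,90],"twist": [-0.008,0.004,0.01],"hand": 0.75},
    {"dp": [1,-23,90],"twist": [-0.008,0.004,0.01],"hand": 0.75},
  ],
)

```text
clock: 14.05
tool_pos: [0.6526, 0.227, 0.2061]
eef_rot: [0.998, -0.057, 0.003, 0.004]
contact_force: [0.6, 0.5, -0.6]
opening: 0.877
finger_force: 0.0
```

```bash
python3 wr.py w7.png .098,.12 ;  python3 g.py 650.5 241.3 90 -6
```

```text
[[ 0.0006 -0.9532 -0.3023  0.0788]
 [ 1.      0.0006  0.0001  0.0007]
 [ 0.     -0.3023  0.9532 -0.1247]
 [ 0.      0.      0.      1.    ]] 347.7605355508991 [0.6525 0.2271 0.2061]
[0.3929 0.8278] [-0.0678  0.5447]
.098,.12 9225 [650.0657 242.1149] [54.3971 87.7357] 84.1 z 0.10679243390633883
14.1 [0.6525 0.2271 0.2061] [ 0.9936 -0.1128  0.0068] [-0.023   0.2174  0.5292] 0.8739680111042724
[ -4.4 -14.7 115.9] [ 0.007 -0.007 -0.008]
```

step_arm(
  motion=[
    {"dp": [-4,-15,0],"twist": [0.007,-0.007,-0.008],"hand": 0.75},
    {"dp": [-4,-15,30],"twist": [0.007,-0.007,-0.008],"hand": 0.75},
    {"dp": [-4,-15,60],"twist": [0.007,-0.007,-0.008],"hand": 0.75},
    {"dp": [-4,-15,65],"twist": [0.007,-0.007,-0.008],"hand": 0.75},
    {"dp": [-4,-15,65],"twist": [0.007,-0.007,-0.008],"hand": 0.75},
  ],
)

```text
clock: 14.72
tool_pos: [0.6497, 0.2429, 0.1398]
eef_rot: [0.999, -0.052, -0.001, -0.0]
contact_force: [-0.4, -0.2, 0.2]
opening: 0.879
finger_force: 0.0
```

```bash
python3 g.py 650.2 241.8 90 -6
```

```text
14.725 [0.6497 0.2429 0.1398] [ 0.9946 -0.1035 -0.0024] [-0.3791 -0.1749  0.214 ] 0.8791076963801341
[ 0.7  1.1 49.8] [0.    0.002 0.001]
```

step_arm(
  motion=[
    {"dp": [0.7,1,20],"twist": [0,0,0],"hand": 0.75},
    {"dp": [0.7,1,38],"twist": [0,0,0],"hand": 0.75},
    {"dp": [0.7,1,50],"twist": [0,0,0],"hand": 0.75},
    {"dp": [0.7,1,50],"twist": [0,0,0],"hand": 0.75},
    {"dp": [0.7,1,50],"twist": [0,0,0],"hand": -1},
  ],
  force=45,
)

```text
clock: 15.35
tool_pos: [0.6502, 0.2412, 0.0895]
eef_rot: [0.999, -0.052, -0.001, 0.0]
contact_force: [0.7, -0.5, -0.2]
opening: 0.785
finger_force: 0.0
```

step_arm(
  motion=[
    {"dp": [0,0,0],"twist": [0,0,0],"hand": -1},
    {"dp": [0,0,0],"twist": [0,0,0],"hand": -1},
    {"dp": [0,0,0],"twist": [0,0,0],"hand": -1},
    {"dp": [0,0,0],"twist": [0,0,0],"hand": -1},
  ],
)

```text
clock: 15.85
tool_pos: [0.6504, 0.2414, 0.0899]
eef_rot: [0.999, -0.052, -0.001, -0.0]
contact_force: [-0.4, 0.8, 4.7]
opening: 0.61
finger_force: 45.0
```

step_arm(
  motion=[
    {"dp": [0,0,-8],"twist": [0,0,0],"hand": -1},
    {"dp": [0,0,-20],"twist": [0,0,0],"hand": -1},
    {"dp": [0,0,-40],"twist": [0,0,0],"hand": -1},
    {"dp": [0,0,-80],"twist": [0,0,0],"hand": -1},
    {"dp": [0,0,-120],"twist": [0,0,0],"hand": -1},
  ],
)

```text
clock: 16.48
tool_pos: [0.6498, 0.24, 0.2116]
eef_rot: [0.999, -0.052, -0.002, 0.001]
contact_force: [0.2, 0.2, -2.5]
opening: 0.609
finger_force: 45.0
```

```bash
python3 g.py 560 -20 230 -6
python3 - <<'E'
from h import *
s=cam('wrist');P=cloud(s);st=r.get_state();save(s,'w8.png')
q=P-st['tool_pos'];m=(s['depth']>0)&(np.abs(q[...,1])<.045)&(np.abs(q[...,0])<.06)&(q[...,2]>-.01)&(q[...,2]<.03)
A=R.from_quat(st['eef_rot']).inv().apply(q[m])*1000;print(m.sum(),np.percentile(A,[1,50,99],axis=0).round(1))
E
```

```text
16.475 [0.6498 0.24   0.2116] [ 0.9945 -0.1044 -0.0035] [ 0.2242  0.1654 -2.5402] 0.6093266538451897
[-62.2 268.  -17.5] [0.003 0.004 0.   ]
29911 [[-39.6 -38.1 -25.8]
 [  9.    2.2 -10.3]
 [ 40.3  42.1   7.9]]
```

View pics/w8.png

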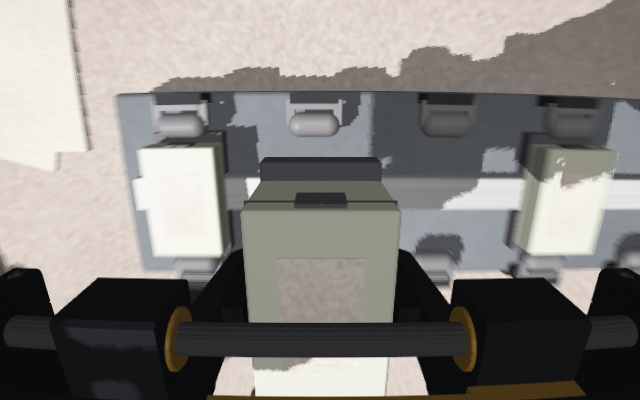

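step_arm(
  motion=[
    {"dp": [-40,60,-17],"twist": [0,0,0],"hand": -1},
    {"dp": [-50,120,-17],"twist": [0,0,0],"hand": -1},
    {"dp": [-60,180,-17],"twist": [0,0,0],"hand": -1},
    {"dp": [-70,240,-17],"twist": [0,0,0],"hand": -1},
    {"dp": [-75,280,-17],"twist": [0,0,0],"hand": -1},
  ],
)

```text
clock: 17.15
tool_pos: [0.5449, -0.0336, 0.2279]
eef_rot: [0.999, -0.054, -0.002, 0.002]
contact_force: [0.8, 0.9, -1.5]
opening: 0.611
finger_force: 45.0
```

```bash
python3 g.py 421 -240 200 -6
```

```text
17.15 [ 0.5449 -0.0336  0.2279] [ 0.9943 -0.107  -0.0034] [ 0.7772  0.9463 -1.465 ] 0.6113593126465553
[-101.   218.4   29. ] [ 0.004  0.003 -0.002]
```

step_arm(
  motion=[
    {"dp": [-25,55,0],"twist": [0,0,0],"hand": -1},
    {"dp": [-50,110,5],"twist": [0,0,0],"hand": -1},
    {"dp": [-75,165,10],"twist": [0,0,0],"hand": -1},
    {"dp": [-100,215,20],"twist": [0,0,0],"hand": -1},
    {"dp": [-101,218,20],"twist": [0,0,0],"hand": -1},
  ],
)

```text
clock: 17.77
tool_pos: [0.4187, -0.2409, 0.2075]
eef_rot: [0.998, -0.057, -0.004, 0.002]
contact_force: [0.3, 0.4, -2.4]
opening: 0.611
finger_force: 45.0
```

```bash
cat > held.py <<'E'
from h import *
import sys
from g import rel
np.set_printoptions(precision=4,suppress=True)
s=cam('wrist');P=cloud(s);st=r.get_state()
R_=R.from_quat(st['eef_rot']);A=R_.inv().apply((P-st['tool_pos']).reshape(-1,3)).reshape(P.shape)*1000
g=s['pixels'].min(-1)
m=(s['depth']>0)&(np.abs(A[...,1])<24)&(A[...,0]<60)&(A[...,0]>-10)&(A[...,2]>-45)&(A[...,2]<10)
top=m&(g>70)
q=A[top];q=q[np.abs(q[:,2]-np.median(q[:,2]))<5]
c=np.polyfit(q[:,0],q[:,2],1) if len(q) else 0
print('top n',len(q),'z med',np.median(q[:,2]),'slope(x)',c[0],'x max',np.percentile(q[:,0],99))
E
python3 held.py;python3 g.py 421.3 -240.2 64 -6
```

```text
top n 15785 z med -16.614707581980884 slope(x) 0.018457309615490212 x max 39.79075441646485
17.825 [ 0.4211 -0.2388  0.2079] [ 0.9939 -0.11   -0.0045] [ 0.2444  0.0108 -2.2276] 0.6111556715557905
[  1.    0.9 143.9] [ 0.003  0.004 -0.006]
```

step_arm(
  motion=[
    {"dp": [1,1,40],"twist": [0.003,0.004,-0.005],"hand": -1},
    {"dp": [1,1,80],"twist": [0.003,0.004,-0.005],"hand": -1},
    {"dp": [1,1,115],"twist": [0.003,0.004,-0.005],"hand": -1},
    {"dp": [1,1,142],"twist": [0.003,0.004,-0.005],"hand": -1},
    {"dp": [1,1,146],"twist": [0.003,0.004,-0.005],"hand": -1},
  ],
)

```text
clock: 18.45
tool_pos: [0.4245, -0.2356, 0.0605]
eef_rot: [0.999, -0.048, -0.0, -0.001]
contact_force: [0.1, -0.8, -1.9]
opening: 0.604
finger_force: 45.0
```

```bash
python3 held.py;python3 g.py 421.3 -240.2 51 -6
```

```text
top n 15968 z med -16.56983030548614 slope(x) 0.017690024315982218 x max 41.63735893245777
18.5 [ 0.4247 -0.236   0.061 ] [ 0.9953 -0.0969  0.0007] [ 0.156  -0.6408 -2.8051] 0.6098074793548518
[-3.   4.5 10. ] [-0.003 -0.001  0.008]
```

step_arm(
  motion=[
    {"dp": [-3,4.5,0],"twist": [0,0,0.008],"hand": -1},
    {"dp": [-3,4.5,3],"twist": [0,0,0.008],"hand": -1},
    {"dp": [-3,4.5,6],"twist": [0,0,0.008],"hand": -1},
    {"dp": [-3,4.5,9],"twist": [0,0,0.008],"hand": -1},
    {"dp": [-3,4.5,9],"twist": [0,0,0.008],"hand": -1},
  ],
)

```text
clock: 19.12
tool_pos: [0.4205, -0.2412, 0.0521]
eef_rot: [0.999, -0.054, 0.001, -0.001]
contact_force: [-0.1, -0.0, -2.5]
opening: 0.607
finger_force: 45.0
```

```bash
python3 g.py 421.3 -240.2 51 -6
```

```text
19.125 [ 0.4205 -0.2412  0.0521] [ 0.9943 -0.1069  0.0009] [-0.1123 -0.0437 -2.5367] 0.6070321946604197
[ 0.7 -1.1  1.1] [-0.002 -0.001 -0.002]
```

step_arm(
  motion=[
    {"dp": [0.5,-1,2],"twist": [0,0,0],"hand": -1},
    {"dp": [0.5,-1,2],"twist": [0,0,0],"hand": -1},
    {"dp": [0.5,-1,2],"twist": [0,0,0],"hand": -1},
  ],
)

```text
clock: 19.5
tool_pos: [0.4206, -0.2411, 0.0517]
eef_rot: [0.999, -0.054, 0.001, -0.0]
contact_force: [-1.8, 0.3, 16.3]
opening: 0.607
finger_force: 45.0
```

step_arm(
  motion=[
    {"dp": [0,0,0],"twist": [0,0,0],"hand": 0.6},
    {"dp": [0,0,0],"twist": [0,0,0],"hand": 0.6},
    {"dp": [0,0,0],"twist": [0,0,0],"hand": 0.6},
    {"dp": [0,0,-20],"twist": [0,0,0],"hand": 0.6},
    {"dp": [0,0,-60],"twist": [0,0,0],"hand": 0.75},
  ],
)

```text
clock: 20.12
tool_pos: [0.4202, -0.2399, 0.1097]
eef_rot: [0.999, -0.053, -0.001, -0.002]
contact_force: [0.4, 0.3, -0.3]
opening: 0.867
finger_force: 0.0
```

step_arm(
  motion=[
    {"dp": [0,0,-60],"twist": [0,0,0],"hand": 0.75},
    {"dp": [0,0,-120],"twist": [0,0,0],"hand": 0.75},
    {"dp": [0,0,-150],"twist": [0,0,0],"hand": 0.75},
    {"dp": [0,0,-150],"twist": [0,0,0],"hand": 0.75},
    {"dp": [0,0,-150],"twist": [0,0,0],"hand": 0.75},
  ],
)

```text
clock: 20.75
tool_pos: [0.42, -0.2405, 0.2592]
eef_rot: [0.999, -0.054, -0.0, -0.001]
contact_force: [-0.9, 0.1, -0.4]
opening: 0.878
finger_force: 0.0
```

```bash
python3 wr.py w9.png .006,.02 .03,.05 .06,.075; python3 g.py 540 -50 270 -6 630 47.5 230 -6
```

```text
[[ 0.0006 -0.9532 -0.3023  0.0788]
 [ 1.      0.0006  0.0002  0.0007]
 [ 0.     -0.3023  0.9532 -0.1247]
 [ 0.      0.      0.      1.    ]] 347.7605355508991 [ 0.4199 -0.2404  0.2588]
[0.1021 0.5966] [-0.6062  0.1364]
.006,.02 334 [ 568.457 -107.18 ] [ 9.7117 72.1241] 76.6 z 0.013898330507268547
.006,.02 310 [ 544.3204 -433.5314] [54.5815 15.0167] 25.3 z 0.013475610474373706
.006,.02 4608 [ 421.2569 -239.8575] [ 90.4821 138.8932] 83.9 z 0.012610026650873601
.006,.02 3321 [ 417.6227 -375.0176] [54.7755 99.575 ] 84.0 z 0.016532165033967317
.006,.02 225 [103.1794 -49.1126] [111.2412   9.0939] 86.5 z 0.008855731086840846
.03,.05 1627 [546.1701 -24.693 ] [ 61.9717 193.8911] 14.3 z 0.0443408065681975
.03,.05 676 [ 538.8161 -438.5863] [60.3495 17.1316] 41.8 z 0.040102527919698816
.03,.05 1169 [ 417.5207 -374.4697] [16.667  63.8481] 84.4 z 0.04215099506316494
.06,.075 654 [600.7446  21.394 ] [28.5257 59.1623] 42.4 z 0.06474671836376855
.06,.075 350 [ 539.2814 -441.0837] [45.9512 12.5175] 40.6 z 0.06884500481097278
.06,.075 252 [551.8537 -58.124 ] [12.0603 31.5041] 62.7 z 0.0719280513553131
.06,.075 5122 [ 420.5633 -241.9941] [54.3206 87.1112] 83.9 z 0.06878474448614333
20.8 [ 0.4199 -0.2404  0.2588] [ 0.9943 -0.1069 -0.0019] [-0.3721  0.1536 -0.4622] 0.8741144162898248
[  99.1 -202.2  -10.8] [-0.003  0.002 -0.002]
[ 178.2 -308.6   29.4] [-0.003  0.002 -0.002]
```

step_arm(
  motion=[
    {"dp": [178,-250,0],"twist": [0,0,0],"hand": 0.75},
    {"dp": [178,-250,0],"twist": [0,0,0],"hand": 0.75},
    {"dp": [178,-250,0],"twist": [0,0,0],"hand": 0.75},
    {"dp": [178,-250,0],"twist": [0,0,0],"hand": 0.75},
    {"dp": [178,-250,0],"twist": [0,0,0],"hand": 0.75},
  ],
)

```text
clock: 21.42
tool_pos: [0.625, -0.0091, 0.2586]
eef_rot: [0.999, -0.053, -0.001, -0.001]
contact_force: [0.6, -0.5, -0.4]
opening: 0.871
finger_force: 0.0
```

```bash
python3 g.py 630.2 47.6 180 -6
```

```text
21.425 [ 0.625  -0.0091  0.2586] [ 0.9944 -0.1058 -0.0024] [ 0.5965 -0.5449 -0.4328] 0.8707779529729899
[ -0.6 -56.8  78.7] [-0.001  0.002 -0.001]
```

step_arm(
  motion=[
    {"dp": [0,-45,50],"twist": [0,0,0],"hand": 0.75},
    {"dp": [-0.6,-57,79],"twist": [0,0,0],"hand": 0.75},
    {"dp": [-0.6,-57,79],"twist": [0,0,0],"hand": 0.75},
    {"dp": [-0.6,-57,79],"twist": [0,0,0],"hand": 0.75},
    {"dp": [-0.6,-57,79],"twist": [0,0,0],"hand": 0.75},
  ],
)

```text
clock: 22.05
tool_pos: [0.631, 0.044, 0.1834]
eef_rot: [0.998, -0.055, 0.002, -0.001]
contact_force: [-0.0, -0.7, 0.1]
opening: 0.873
finger_force: 0.0
```

```bash
python3 wr.py w10.png .084,.096; python3 g.py 630.2 47.6 88 -6
```

```text
[[ 0.0006 -0.9532 -0.3023  0.0788]
 [ 1.      0.0006  0.0001  0.0007]
 [ 0.     -0.3023  0.9532 -0.1247]
 [ 0.      0.      0.      1.    ]] 347.7605355508991 [0.631  0.0441 0.1834]
[0.3918 0.7991] [-0.2519  0.3015]
.084,.096 9723 [629.5374  47.604 ] [54.2704 87.5768] 83.9 z 0.09077820070028667
22.1 [0.631  0.0441 0.1834] [ 0.994  -0.1091  0.0035] [ 0.6929 -0.1547  0.1604] 0.8758700646892995
[-1.5 -3.2 95.4] [-0.002 -0.004 -0.005]
```

step_arm(
  motion=[
    {"dp": [-1.7,-3.3,20],"twist": [0,-0.004,-0.005],"hand": 0.75},
    {"dp": [-1.7,-3.3,40],"twist": [0,-0.004,-0.005],"hand": 0.75},
    {"dp": [-1.7,-3.3,55],"twist": [0,-0.004,-0.005],"hand": 0.75},
    {"dp": [-1.7,-3.3,55],"twist": [0,-0.004,-0.005],"hand": 0.75},
  ],
)

```text
clock: 22.6
tool_pos: [0.6278, 0.049, 0.1254]
eef_rot: [0.999, -0.051, -0.003, -0.001]
contact_force: [-1.1, -1.2, 0.1]
opening: 0.873
finger_force: 0.0
```

```bash
python3 g.py 629.7 47.6 88 -6
```

```text
22.6 [0.6278 0.049  0.1254] [ 0.9948 -0.102  -0.006 ] [-1.0804 -1.1786  0.1323] 0.8734829709804386
[ 2.3  1.3 37.3] [-0.001  0.006  0.003]
```

step_arm(
  motion=[
    {"dp": [2,1.3,15],"twist": [0,0.004,0.003],"hand": 0.75},
    {"dp": [2,1.3,28],"twist": [0,0.004,0.003],"hand": 0.75},
    {"dp": [2,1.3,37],"twist": [0,0.004,0.003],"hand": 0.75},
    {"dp": [2,1.3,37],"twist": [0,0.004,0.003],"hand": 0.75},
    {"dp": [2,1.3,37],"twist": [0,0.004,0.003],"hand": -1},
  ],
  force=45,
)

```text
clock: 23.22
tool_pos: [0.6308, 0.0479, 0.0902]
eef_rot: [0.999, -0.053, 0.001, -0.001]
contact_force: [-0.0, 0.3, -0.6]
opening: 0.786
finger_force: 0.0
```

step_arm(
  motion=[
    {"dp": [0,0,0],"twist": [0,0,0],"hand": -1},
    {"dp": [0,0,0],"twist": [0,0,0],"hand": -1},
    {"dp": [0,0,0],"twist": [0,0,0],"hand": -1},
    {"dp": [0,0,0],"twist": [0,0,0],"hand": -1},
  ],
)

```text
clock: 23.72
tool_pos: [0.6309, 0.0479, 0.0905]
eef_rot: [0.999, -0.053, 0.001, -0.001]
contact_force: [-1.2, -0.7, 2.9]
opening: 0.611
finger_force: 45.0
```

step_arm(
  motion=[
    {"dp": [0,0,-8],"twist": [0,0,0],"hand": -1},
    {"dp": [0,0,-20],"twist": [0,0,0],"hand": -1},
    {"dp": [0,0,-40],"twist": [0,0,0],"hand": -1},
    {"dp": [0,0,-80],"twist": [0,0,0],"hand": -1},
    {"dp": [0,0,-130],"twist": [0,0,0],"hand": -1},
  ],
)

```text
clock: 24.35
tool_pos: [0.6294, 0.0471, 0.2219]
eef_rot: [0.999, -0.053, -0.0, -0.001]
contact_force: [1.2, -0.1, -1.7]
opening: 0.609
finger_force: 45.0
```

```bash
python3 held.py; python3 g.py 421.2 -240.5 220 -6
```

```text
top n 13146 z med 7.539031913752957 slope(x) 0.02360790095251011 x max 36.498581197705995
24.4 [0.6335 0.0478 0.2296] [ 0.9943 -0.1056  0.0119] [0.7818 0.7313 1.3765] 0.6121519658277784
[-180.8  309.2    6.1] [-0.004 -0.012 -0.001]
```

step_arm(
  motion=[
    {"dp": [-30,50,0],"twist": [0,0,0],"hand": -1},
    {"dp": [-60,100,0],"twist": [0,0,0],"hand": -1},
    {"dp": [-90,150,0],"twist": [0,0,0],"hand": -1},
    {"dp": [-120,205,0],"twist": [0,0,0],"hand": -1},
    {"dp": [-150,255,0],"twist": [0,0,0],"hand": -1},
  ],
)

```text
clock: 25.02
tool_pos: [0.4531, -0.1923, 0.2207]
eef_rot: [0.999, -0.053, 0.001, -0.0]
contact_force: [0.6, -1.1, -1.5]
opening: 0.606
finger_force: 45.0
```

```bash
python3 g.py 421 -240.7 200 -6
```

```text
25.025 [ 0.4531 -0.1923  0.2207] [ 0.9944 -0.1056  0.0022] [ 0.643  -1.1157 -1.5456] 0.6060991987506661
[-26.8  51.5  20.6] [-0.001 -0.002 -0.001]
```

step_arm(
  motion=[
    {"dp": [-27,51.5,20],"twist": [0,0,0],"hand": -1},
    {"dp": [-27,51.5,40],"twist": [0,0,0],"hand": -1},
    {"dp": [-27,51.5,70],"twist": [0,0,0],"hand": -1},
    {"dp": [-27,51.5,92],"twist": [0,0,0],"hand": -1},
    {"dp": [-27,51.5,92],"twist": [0,0,0],"hand": -1},
  ],
)

```text
clock: 25.65
tool_pos: [0.4217, -0.2384, 0.1272]
eef_rot: [0.999, -0.053, -0.0, -0.001]
contact_force: [-0.2, -0.0, -0.8]
opening: 0.608
finger_force: 45.0
```

```bash
python3 held.py; python3 g.py 421 -240.7 110 -6
```

```text
top n 14135 z med 0.38121147863708954 slope(x) 0.015566626250607004 x max 40.10011412559903
25.7 [ 0.4223 -0.2386  0.1279] [ 0.9945 -0.1049  0.0007] [-0.0939  0.0942 -0.719 ] 0.6115243874701548
[-1.1  2.3 17.9] [-0.002 -0.001 -0.   ]
```

step_arm(
  motion=[
    {"dp": [-1.1,2.3,5],"twist": [0,0,0],"hand": -1},
    {"dp": [-1.1,2.3,10],"twist": [0,0,0],"hand": -1},
    {"dp": [-1.1,2.3,14],"twist": [0,0,0],"hand": -1},
    {"dp": [-1.1,2.3,16],"twist": [0,0,0],"hand": -1},
    {"dp": [-1.1,2.3,16],"twist": [0,0,0],"hand": -1},
  ],
)

```text
clock: 26.32
tool_pos: [0.421, -0.2405, 0.1111]
eef_rot: [0.999, -0.052, 0.0, -0.001]
contact_force: [0.2, -0.1, -1.9]
opening: 0.603
finger_force: 45.0
```

```bash
python3 g.py 421 -240.7 107.5 -6
```

```text
26.325 [ 0.421  -0.2405  0.1111] [ 0.9945 -0.1048  0.0007] [ 0.1504 -0.1448 -1.95  ] 0.6027423018221553
[0.  0.2 3.6] [-0.002 -0.001 -0.   ]
```

step_arm(
  motion=[
    {"dp": [0,0,2],"twist": [0,0,0],"hand": -1},
    {"dp": [0,0,3.5],"twist": [0,0,0],"hand": -1},
    {"dp": [0,0,3.5],"twist": [0,0,0],"hand": -1},
    {"dp": [0,0,3.5],"twist": [0,0,0],"hand": -1},
  ],
)

```text
clock: 26.82
tool_pos: [0.4211, -0.2406, 0.1084]
eef_rot: [0.999, -0.053, 0.001, -0.001]
contact_force: [-1.7, 0.7, 6.7]
opening: 0.607
finger_force: 45.0
```

step_arm(
  motion=[
    {"dp": [0,0,0],"twist": [0,0,0],"hand": 0.6},
    {"dp": [0,0,0],"twist": [0,0,0],"hand": 0.6},
    {"dp": [0,0,0],"twist": [0,0,0],"hand": 0.6},
    {"dp": [0,0,-20],"twist": [0,0,0],"hand": 0.6},
    {"dp": [0,0,-60],"twist": [0,0,0],"hand": 0.75},
  ],
)

```text
clock: 27.45
tool_pos: [0.4201, -0.2403, 0.1672]
eef_rot: [0.999, -0.052, -0.001, -0.002]
contact_force: [-0.0, 0.2, 0.4]
opening: 0.867
finger_force: 0.0
```

step_arm(
  motion=[
    {"dp": [0,0,-60],"twist": [0,0,0],"hand": 0.75},
    {"dp": [0,0,-120],"twist": [0,0,0],"hand": 0.75},
    {"dp": [0,0,-130],"twist": [0,0,0],"hand": 0.75},
    {"dp": [0,0,-130],"twist": [0,0,0],"hand": 0.75},
    {"dp": [0,0,-130],"twist": [0,0,0],"hand": 0.75},
  ],
)

```text
clock: 28.08
tool_pos: [0.4197, -0.2406, 0.296]
eef_rot: [0.999, -0.053, -0.001, -0.002]
contact_force: [0.5, -0.0, -1.3]
opening: 0.876
finger_force: 0.0
```

```bash
python3 wr.py w11.png .008,.02 .095,.12|grep -E ' 4[12][0-9]\.'; python3 g.py 540 50 270 -6 660.3 340.5 230 -6
```

```text
.008,.02 3091 [ 420.781  -239.9362] [ 90.8227 138.9189] 84.0 z 0.012534995482132272
.008,.02 2817 [ 418.1032 -374.8899] [54.6814 98.9931] 83.7 z 0.01650794278199963
.095,.12 5233 [ 419.9935 -241.2975] [54.2417 87.0914] 83.9 z 0.10874885784680993
28.125 [ 0.4198 -0.2406  0.296 ] [ 0.9945 -0.1048 -0.0026] [ 0.47   -0.4974 -0.3844] 0.871422403358004
[  89.1 -301.5   26.7] [-0.003  0.003 -0.   ]
[ 178.4 -602.9   67.5] [-0.003  0.003 -0.   ]
```

Good. Next the third case.

step_arm(
  motion=[
    {"dp": [89,-298,10],"twist": [0,0,0],"hand": 0.75},
    {"dp": [89,-298,10],"twist": [0,0,0],"hand": 0.75},
    {"dp": [89,-298,10],"twist": [0,0,0],"hand": 0.75},
    {"dp": [89,-298,10],"twist": [0,0,0],"hand": 0.75},
    {"dp": [89,-298,10],"twist": [0,0,0],"hand": 0.75},
  ],
)

```text
clock: 28.75
tool_pos: [0.5406, 0.0479, 0.2867]
eef_rot: [0.999, -0.052, -0.001, -0.001]
contact_force: [1.3, -1.6, 0.7]
opening: 0.877
finger_force: 0.0
```

step_arm(
  motion=[
    {"dp": [89,-295,50],"twist": [0,0,0],"hand": 0.75},
    {"dp": [89,-295,50],"twist": [0,0,0],"hand": 0.75},
    {"dp": [89,-295,50],"twist": [0,0,0],"hand": 0.75},
    {"dp": [89,-295,50],"twist": [0,0,0],"hand": 0.75},
    {"dp": [89,-295,50],"twist": [0,0,0],"hand": 0.75},
  ],
)

```text
clock: 29.38
tool_pos: [0.66, 0.3317, 0.2363]
eef_rot: [0.999, -0.052, -0.001, 0.0]
contact_force: [0.3, 0.0, -0.6]
opening: 0.874
finger_force: 0.0
```

```bash
python3 g.py 660.3 340.5 190 -6
```

```text
29.375 [0.66   0.3317 0.2363] [ 0.9945 -0.1045 -0.0013] [ 0.2758  0.0406 -0.6167] 0.874335563901575
[-0.6 -8.8 46.3] [0.001 0.001 0.   ]
```

step_arm(
  motion=[
    {"dp": [-0.6,-7,30],"twist": [0,0,0],"hand": 0.75},
    {"dp": [-0.6,-7,46],"twist": [0,0,0],"hand": 0.75},
    {"dp": [-0.6,-7,46],"twist": [0,0,0],"hand": 0.75},
    {"dp": [-0.6,-7,46],"twist": [0,0,0],"hand": 0.75},
    {"dp": [-0.6,-7,46],"twist": [0,0,0],"hand": 0.75},
  ],
)

```text
clock: 30.0
tool_pos: [0.6612, 0.3367, 0.1947]
eef_rot: [0.999, -0.053, 0.002, -0.001]
contact_force: [0.5, -0.3, -0.5]
opening: 0.873
finger_force: 0.0
```

```bash
python3 wr.py w12.png .084,.096 .125,.17; python3 g.py 660.3 340.5 130 -6
```

```text
[[ 0.0006 -0.9532 -0.3023  0.0788]
 [ 1.      0.0006  0.0002  0.0007]
 [ 0.     -0.3023  0.9532 -0.1247]
 [ 0.      0.      0.      1.    ]] 347.7605355508991 [0.661  0.3369 0.1945]
[0.413  0.8309] [0.0572 0.6486]
.084,.096 8921 [661.4158 340.823 ] [54.2873 85.8322] 84.1 z 0.09080187473544868
.084,.096 698 [507.807  443.0708] [67.4696 32.6727] 87.5 z 0.08955679639888914
.125,.17 647 [580.8653 314.2617] [17.8311 24.4519] 21.1 z 0.15370078512109586
30.05 [0.661  0.3369 0.1945] [ 0.9944 -0.1059  0.0027] [ 0.3848  0.3393 -0.0383] 0.8758267765378421
[-1.3 -3.3 64.5] [-0.003 -0.003 -0.001]
```

step_arm(
  motion=[
    {"dp": [-1,-3.5,30],"twist": [0,0,0],"hand": 0.75},
    {"dp": [-1,-3.5,55],"twist": [0,0,0],"hand": 0.75},
    {"dp": [-1,-3.5,64],"twist": [0,0,0],"hand": 0.75},
    {"dp": [-1,-3.5,64],"twist": [0,0,0],"hand": 0.75},
  ],
)

```text
clock: 30.55
tool_pos: [0.6599, 0.3408, 0.1293]
eef_rot: [0.999, -0.053, 0.001, -0.001]
contact_force: [-0.7, -0.1, 0.1]
opening: 0.875
finger_force: 0.0
```

```bash
python3 g.py 660.5 340.7 89 -6
```

```text
30.55 [0.6599 0.3408 0.1293] [ 0.9944 -0.1053  0.001 ] [-0.6592 -0.1183  0.1132] 0.8750377833451103
[ 0.5  0.1 40.3] [-0.002 -0.001 -0.001]
```

step_arm(
  motion=[
    {"dp": [0.5,0,15],"twist": [0,0,0],"hand": 0.75},
    {"dp": [0.5,0,30],"twist": [0,0,0],"hand": 0.75},
    {"dp": [0.5,0,39],"twist": [0,0,0],"hand": 0.75},
    {"dp": [0.5,0,39],"twist": [0,0,0],"hand": 0.75},
    {"dp": [0.5,0,39],"twist": [0,0,0],"hand": -1},
  ],
  force=45,
)

```text
clock: 31.18
tool_pos: [0.6606, 0.3412, 0.0904]
eef_rot: [0.999, -0.053, 0.001, -0.001]
contact_force: [-0.4, -0.3, 0.7]
opening: 0.785
finger_force: 0.0
```

step_arm(
  motion=[
    {"dp": [0,0,0],"twist": [0,0,0],"hand": -1},
    {"dp": [0,0,0],"twist": [0,0,0],"hand": -1},
    {"dp": [0,0,0],"twist": [0,0,0],"hand": -1},
    {"dp": [0,0,0],"twist": [0,0,0],"hand": -1},
  ],
)

```text
clock: 31.68
tool_pos: [0.6607, 0.3413, 0.0907]
eef_rot: [0.999, -0.053, 0.001, -0.001]
contact_force: [-1.3, 0.0, 2.8]
opening: 0.612
finger_force: 45.0
```

step_arm(
  motion=[
    {"dp": [0,0,-8],"twist": [0,0,0],"hand": -1},
    {"dp": [0,0,-20],"twist": [0,0,0],"hand": -1},
    {"dp": [0,0,-40],"twist": [0,0,0],"hand": -1},
    {"dp": [0,0,-90],"twist": [0,0,0],"hand": -1},
    {"dp": [0,0,-145],"twist": [0,0,0],"hand": -1},
  ],
)

```text
clock: 32.3
tool_pos: [0.6596, 0.3399, 0.2375]
eef_rot: [0.999, -0.053, 0.0, -0.0]
contact_force: [0.1, -0.1, -1.2]
opening: 0.608
finger_force: 45.0
```

```bash
python3 g.py 540 50 250 -6 421 -240.5 230 -6
```

```text
32.3 [0.6596 0.3399 0.2375] [ 0.9945 -0.1051  0.    ] [ 0.0554 -0.0578 -1.2435] 0.6076086934078743
[-88.5 300.8 -12.6] [-0.    -0.    -0.001]
[-176.3  602.2    7.2] [-0.    -0.    -0.001]
```

step_arm(
  motion=[
    {"dp": [-16,55,-5],"twist": [0,0,0],"hand": -1},
    {"dp": [-32,110,-5],"twist": [0,0,0],"hand": -1},
    {"dp": [-48,165,-5],"twist": [0,0,0],"hand": -1},
    {"dp": [-64,220,-5],"twist": [0,0,0],"hand": -1},
    {"dp": [-82,280,-5],"twist": [0,0,0],"hand": -1},
  ],
)

```text
clock: 32.92
tool_pos: [0.5486, 0.0692, 0.2413]
eef_rot: [0.999, -0.052, 0.002, -0.001]
contact_force: [0.2, -0.9, -1.8]
opening: 0.608
finger_force: 45.0
```

step_arm(
  motion=[
    {"dp": [-16,55,0],"twist": [0,0,0],"hand": -1},
    {"dp": [-32,110,0],"twist": [0,0,0],"hand": -1},
    {"dp": [-48,165,0],"twist": [0,0,0],"hand": -1},
    {"dp": [-64,220,0],"twist": [0,0,0],"hand": -1},
    {"dp": [-82,275,0],"twist": [0,0,0],"hand": -1},
  ],
)

```text
clock: 33.55
tool_pos: [0.4381, -0.196, 0.2405]
eef_rot: [0.999, -0.053, 0.001, -0.0]
contact_force: [0.8, 0.4, -1.8]
opening: 0.607
finger_force: 45.0
```

```bash
python3 g.py 421 -240.5 165 -6
```

```text
33.55 [ 0.4381 -0.196   0.2405] [ 0.9945 -0.1052  0.0027] [ 0.8227  0.3605 -1.8184] 0.6070551070665
[-12.6  46.1  75.5] [-0.    -0.003 -0.001]
```

step_arm(
  motion=[
    {"dp": [-12.5,46,10],"twist": [0,0,0],"hand": -1},
    {"dp": [-12.5,46,35],"twist": [0,0,0],"hand": -1},
    {"dp": [-12.5,46,60],"twist": [0,0,0],"hand": -1},
    {"dp": [-12.5,46,75],"twist": [0,0,0],"hand": -1},
    {"dp": [-12.5,46,75],"twist": [0,0,0],"hand": -1},
  ],
)

```text
clock: 34.17
tool_pos: [0.4213, -0.2384, 0.1642]
eef_rot: [0.999, -0.053, -0.0, -0.001]
contact_force: [-0.4, 0.2, -0.5]
opening: 0.609
finger_force: 45.0
```

```bash
python3 held.py; python3 g.py 420.9 -240.6 152 -6
```

```text
top n 14595 z med 0.25776222300691637 slope(x) 0.01602422768212869 x max 41.536231768056695
34.225 [ 0.4218 -0.2385  0.1647] [ 0.9945 -0.105   0.0013] [ 0.1247 -0.4051 -0.7526] 0.6099658602022335
[-0.7  2.2 12.7] [-0.001 -0.001 -0.   ]
```

step_arm(
  motion=[
    {"dp": [-0.7,2.2,5],"twist": [0,0,0],"hand": -1},
    {"dp": [-0.7,2.2,9],"twist": [0,0,0],"hand": -1},
    {"dp": [-0.7,2.2,13],"twist": [0,0,0],"hand": -1},
    {"dp": [-0.7,2.2,13],"twist": [0,0,0],"hand": -1},
  ],
)

```text
clock: 34.72
tool_pos: [0.4206, -0.2401, 0.1504]
eef_rot: [0.999, -0.052, 0.0, -0.001]
contact_force: [-0.4, -0.6, -2.5]
opening: 0.609
finger_force: 45.0
```

```bash
python3 g.py 420.9 -240.6 148 -6
```

```text
34.725 [ 0.4206 -0.2401  0.1504] [ 0.9945 -0.1048  0.0004] [-0.4402 -0.6368 -2.4719] 0.6092797957587532
[0.3 0.5 2.4] [-0.002 -0.    -0.   ]
```

step_arm(
  motion=[
    {"dp": [0.3,0.5,1],"twist": [0,0,0],"hand": -1},
    {"dp": [0.3,0.5,2.5],"twist": [0,0,0],"hand": -1},
    {"dp": [0.3,0.5,2.5],"twist": [0,0,0],"hand": -1},
    {"dp": [0.3,0.5,2.5],"twist": [0,0,0],"hand": -1},
  ],
)

```text
clock: 35.22
tool_pos: [0.4212, -0.2408, 0.1485]
eef_rot: [0.999, -0.053, 0.001, -0.001]
contact_force: [-0.4, -0.1, 5.5]
opening: 0.607
finger_force: 45.0
```

step_arm(
  motion=[
    {"dp": [0,0,0],"twist": [0,0,0],"hand": 0.6},
    {"dp": [0,0,0],"twist": [0,0,0],"hand": 0.6},
    {"dp": [0,0,0],"twist": [0,0,0],"hand": 0.6},
    {"dp": [0,0,-20],"twist": [0,0,0],"hand": 0.6},
    {"dp": [0,0,-60],"twist": [0,0,0],"hand": 0.6},
  ],
)

```text
clock: 35.85
tool_pos: [0.42, -0.2404, 0.2078]
eef_rot: [0.999, -0.052, -0.001, -0.002]
contact_force: [0.9, -0.1, -0.1]
opening: 0.799
finger_force: 0.0
```

step_arm(
  motion=[
    {"dp": [0,60,-60],"twist": [0,0,0],"hand": 0},
    {"dp": [0,100,-100],"twist": [0,0,0],"hand": 0},
    {"dp": [0,100,-100],"twist": [0,0,0],"hand": 0},
    {"dp": [0,100,-100],"twist": [0,0,0],"hand": 0},
    {"dp": [0,100,-100],"twist": [0,0,0],"hand": 0},
  ],
)

```text
clock: 36.48
tool_pos: [0.41, -0.3391, 0.3071]
eef_rot: [0.999, -0.052, -0.0, -0.002]
contact_force: [-0.0, 0.6, 0.1]
opening: 0.501
finger_force: 0.0
```

```bash
python3 wr.py w13.png .007,.02 .03,.055 .135,.17|grep -E ' 4[0-9][0-9]\.'; python3 g.py 417.9 -375 150 -6
```

```text
.007,.02 2886 [ 420.9699 -239.4472] [ 90.945  139.6307] 84.0 z 0.012628426710447366
.007,.02 2858 [ 417.6927 -375.9882] [ 53.8395 100.3272] 84.4 z 0.016581746920822538
.03,.055 311 [ 418.4348 -268.6602] [ 8.5823 84.1288] 89.6 z 0.043091120788391224
.03,.055 827 [ 417.6363 -375.4975] [16.1137 64.1204] 84.1 z 0.04234842914295672
.135,.17 6342 [ 421.429  -241.7293] [54.563  86.3157] 84.1 z 0.14869458242995626
36.525 [ 0.4101 -0.3389  0.3069] [ 0.9947 -0.1029 -0.001 ] [-0.2791 -0.8376 -0.0791] 0.4975612600442023
[ 11.6  35.6 156.8] [-0.004  0.001  0.002]
```

View pics/w13.png

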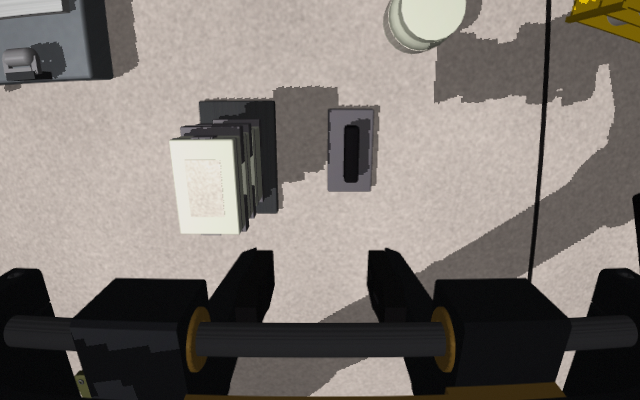

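step_arm(
  motion=[
    {"dp": [11.5,37,40],"twist": [0,0,0],"hand": 0},
    {"dp": [11.5,37,80],"twist": [0,0,0],"hand": 0},
    {"dp": [11.5,37,107],"twist": [0,0,0],"hand": 0},
    {"dp": [11.5,37,107],"twist": [0,0,0],"hand": 0},
    {"dp": [11.5,37,107],"twist": [0,0,0],"hand": 0},
  ],
)

```text
clock: 37.15
tool_pos: [0.4188, -0.3778, 0.2016]
eef_rot: [0.999, -0.052, 0.001, -0.001]
contact_force: [-0.4, -0.2, 0.7]
opening: 0.5
finger_force: 0.0
```

```bash
python3 wr.py w14.png .007,.02 .03,.055 |grep -E ' 4[0-9][0-9]\.'; python3 g.py 417.7 -375.6 44 -6
```

```text
.007,.02 5082 [ 421.5798 -239.6427] [ 90.9746 139.0349] 83.5 z 0.012612225946078137
.007,.02 4759 [ 417.3816 -375.391 ] [ 54.0573 100.1457] 84.2 z 0.016622583850766592
.03,.055 1084 [ 419.4377 -268.2697] [84.7982 16.8015] 5.3 z 0.04306607453702435
.03,.055 1369 [ 417.7127 -375.2152] [15.7233 63.5799] 84.2 z 0.042420446814202595
37.2 [ 0.4189 -0.3782  0.202 ] [ 0.9946 -0.1042  0.0028] [-0.5087 -0.0541 -0.4445] 0.4973189335023275
[ -1.9  -2.2 158. ] [-0.001 -0.003  0.   ]
```

step_arm(
  motion=[
    {"dp": [-1.5,0,25],"twist": [0,0,0],"hand": 0},
    {"dp": [-1.5,0,50],"twist": [0,0,0],"hand": 0},
    {"dp": [-1.5,0,75],"twist": [0,0,0],"hand": 0},
    {"dp": [-1.5,0,100],"twist": [0,0,0],"hand": 0},
    {"dp": [-1.5,0,120],"twist": [0,0,0],"hand": 0},
  ],
)

```text
clock: 37.83
tool_pos: [0.4175, -0.3784, 0.0814]
eef_rot: [0.999, -0.053, 0.002, -0.0]
contact_force: [-0.4, -0.2, 0.1]
opening: 0.5
finger_force: 0.0
```

```bash
python3 g.py 417.7 -375.6 44 -6
```

```text
37.825 [ 0.4175 -0.3784  0.0814] [ 0.9945 -0.105   0.003 ] [-0.4186 -0.193   0.0902] 0.499619653544756
[-0.3 -2.8 37.4] [-0.001 -0.003 -0.   ]
```

step_arm(
  motion=[
    {"dp": [0,-2,15],"twist": [0,0,0],"hand": 0},
    {"dp": [0,-2.5,28],"twist": [0,0,0],"hand": 0},
    {"dp": [0,-2.5,36.5],"twist": [0,0,0],"hand": 0},
    {"dp": [0,-2.5,36.5],"twist": [0,0,0],"hand": 0},
    {"dp": [0,-2.5,36.5],"twist": [0,0,0],"hand": 0},
  ],
)

```text
clock: 38.45
tool_pos: [0.4172, -0.3756, 0.0448]
eef_rot: [0.999, -0.053, 0.001, -0.001]
contact_force: [0.2, 1.1, -0.4]
opening: 0.498
finger_force: 0.0
```

step_arm(
  force=35,
  motion=[
    {"dp": [0,0,0],"twist": [0,0,0],"hand": -1},
    {"dp": [0,0,0],"twist": [0,0,0],"hand": -1},
    {"dp": [0,0,0],"twist": [0,0,0],"hand": -1},
    {"dp": [0,0,0],"twist": [0,0,0],"hand": -1},
    {"dp": [0,0,0],"twist": [0,0,0],"hand": -1},
  ],
)

```text
clock: 39.08
tool_pos: [0.4171, -0.3754, 0.0446]
eef_rot: [0.999, -0.053, 0.001, -0.001]
contact_force: [-0.1, 0.0, 2.0]
opening: 0.18
finger_force: 35.0
```

step_arm(
  motion=[
    {"dp": [0,0,-25],"twist": [0,0,0],"hand": -1},
    {"dp": [0,2,-60],"twist": [0,0,0],"hand": -1},
    {"dp": [0,3,-110],"twist": [0,0,0],"hand": -1},
    {"dp": [0,3,-160],"twist": [0,0,0],"hand": -1},
    {"dp": [0,3,-185],"twist": [0,0,0],"hand": -1},
  ],
)

```text
clock: 39.7
tool_pos: [0.4169, -0.3792, 0.2318]
eef_rot: [0.999, -0.053, 0.002, -0.0]
contact_force: [0.0, 0.3, -1.7]
opening: 0.176
finger_force: 35.0
```

```bash
python3 g.py 421 -240.5 220 -6
```

```text
39.7 [ 0.4169 -0.3792  0.2318] [ 0.9944 -0.1054  0.0035] [ 0.0203  0.268  -1.7054] 0.17623114697360734
[ -10.5 -138.4   11.8] [-0.    -0.004 -0.001]
```

step_arm(
  motion=[
    {"dp": [-3,-40,0],"twist": [0,0,0],"hand": -1},
    {"dp": [-6,-85,0],"twist": [0,0,0],"hand": -1},
    {"dp": [-10.5,-138,5],"twist": [0,0,0],"hand": -1},
    {"dp": [-10.5,-138,12],"twist": [0,0,0],"hand": -1},
    {"dp": [-10.5,-138,20],"twist": [0,0,0],"hand": -1},
  ],
)

```text
clock: 40.33
tool_pos: [0.4204, -0.241, 0.2093]
eef_rot: [0.999, -0.053, 0.0, -0.001]
contact_force: [-0.3, -0.9, -1.5]
opening: 0.177
finger_force: 35.0
```

```bash
python3 - <<'E'
from h import *
np.set_printoptions(precision=1,suppress=True)
s=cam('wrist');P=cloud(s);st=r.get_state();save(s,'w15.png')
A=R.from_quat(st['eef_rot']).inv().apply((P-st['tool_pos']).reshape(-1,3)).reshape(P.shape)*1000
m=(np.abs(A[...,1])<45)&(A[...,0]>10)&(A[...,0]<70)&(A[...,2]>20)&(A[...,2]<36)&(s['depth']>0)
q=A[m];print(len(q),np.percentile(q,[1,50,99],axis=0),np.polyfit(q[:,0],q[:,2],1)[0],np.polyfit(q[:,1],q[:,2],1)[0])
E
python3 g.py 420.8 -240.5 192 -6
```

```text
8566 [[ 10.7 -26.   24.5]
 [ 35.5   0.5  27. ]
 [ 50.7  26.6  34.7]] 0.030498719890202027 -0.002582405705524122
40.375 [ 0.4197 -0.2414  0.2083] [ 0.9943 -0.1067 -0.0008] [-0.3282  0.3896 -2.5915] 0.17969159994969616
[ 1.  -1.  16.3] [-0.002  0.001 -0.002]
```

View pics/w15.png

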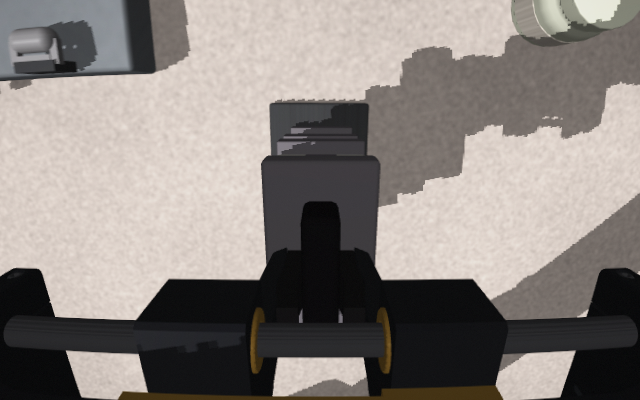

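step_arm(
  motion=[
    {"dp": [1,-1,4],"twist": [0,0,0],"hand": -1},
    {"dp": [1,-1,8],"twist": [0,0,0],"hand": -1},
    {"dp": [1,-1,12],"twist": [0,0,0],"hand": -1},
    {"dp": [1,-1,14],"twist": [0,0,0],"hand": -1},
    {"dp": [1,-1,14],"twist": [0,0,0],"hand": -1},
  ],
)

```text
clock: 41.0
tool_pos: [0.4216, -0.2394, 0.1956]
eef_rot: [0.999, -0.053, 0.0, -0.001]
contact_force: [0.5, -0.3, -1.4]
opening: 0.177
finger_force: 35.0
```

```bash
python3 g.py 420.8 -240.5 192 -6
```

```text
41.0 [ 0.4216 -0.2394  0.1956] [ 0.9945 -0.105   0.0008] [ 0.5061 -0.3092 -1.4381] 0.17666373840952593
[-0.6  1.2  3.6] [-0.002 -0.001 -0.   ]
```

step_arm(
  motion=[
    {"dp": [-0.6,1.2,1],"twist": [0,0,0],"hand": -1},
    {"dp": [-0.6,1.2,2.5],"twist": [0,0,0],"hand": -1},
    {"dp": [-0.6,1.2,3.5],"twist": [0,0,0],"hand": -1},
    {"dp": [-0.6,1.2,3.5],"twist": [0,0,0],"hand": -1},
    {"dp": [-0.6,1.2,3.5],"twist": [0,0,0],"hand": -1},
  ],
)

```text
clock: 41.62
tool_pos: [0.4208, -0.2406, 0.1925]
eef_rot: [0.999, -0.053, 0.001, -0.001]
contact_force: [-1.1, 0.2, 5.7]
opening: 0.183
finger_force: 35.0
```

step_arm(
  motion=[
    {"dp": [0,0,0],"twist": [0,0,0],"hand": 0},
    {"dp": [0,0,0],"twist": [0,0,0],"hand": 0},
    {"dp": [0,0,0],"twist": [0,0,0],"hand": 0},
    {"dp": [0,0,-20],"twist": [0,0,0],"hand": 0},
    {"dp": [0,0,-60],"twist": [0,0,0],"hand": 0},
  ],
)

```text
clock: 42.25
tool_pos: [0.4199, -0.2402, 0.2517]
eef_rot: [0.999, -0.052, -0.001, -0.002]
contact_force: [0.1, -0.4, 0.3]
opening: 0.499
finger_force: 0.0
```

step_arm(
  motion=[
    {"dp": [-20,0,-60],"twist": [0,0,0],"hand": 0},
    {"dp": [-20,0,-110],"twist": [0,0,0],"hand": 0},
    {"dp": [-20,0,-110],"twist": [0,0,0],"hand": 0},
    {"dp": [-20,0,-110],"twist": [0,0,0],"hand": 0},
    {"dp": [-20,0,-110],"twist": [0,0,0],"hand": 0},
  ],
)

```text
clock: 42.88
tool_pos: [0.4, -0.2385, 0.3607]
eef_rot: [0.999, -0.052, -0.001, -0.002]
contact_force: [0.3, 0.1, -0.4]
opening: 0.502
finger_force: 0.0
```

```bash
python3 wr.py w16.png .007,.02 .155,.17 .18,.2|grep -E ' 4[0-9][0-9]\.'
python3 - <<'E'
from h import *
s=cam('scene');save(s,'s2.png')
E
```

```text
.007,.02 1851 [ 421.2704 -240.068 ] [ 90.5311 138.8009] 84.0 z 0.012598615823106118
.155,.17 4712 [ 420.7858 -241.4557] [54.3407 99.3051] 84.0 z 0.16459746140467077
.18,.2 1375 [ 420.8671 -241.6344] [15.9906 64.4707] 83.7 z 0.19040197669125497
```

View pics/s2.png

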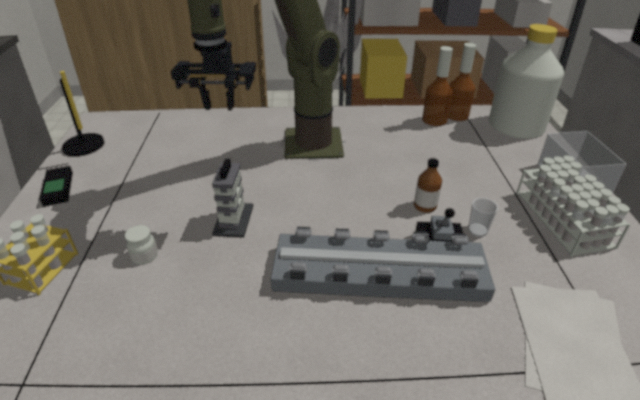

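The scene view shows the rail empty (around (380,260)), the covered column upright on the carrier at (230,200), and the lever over at (448,213). The bottle, beaker and jar look undisturbed.

```bash
python3 -c "
from plant import r
print(r.finish_job())"
```

```text
the job is handed in; nothing more can be done
None
```

The job is handed in, though no verdict came back: the shaker is off, and the deep case and two shallow cases stand in one column with the cover on top, centred within about 2 mm of the carrier plate; the bottle, beaker and jar look undisturbed.

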